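Weigh a parcel on a hand scale

ROBOT

A 6-joint arm with a two-finger parallel gripper is mounted at the origin on the work surface. World frame = base frame: x ahead of the robot, y to its left, z up, the work surface at z = 0. Lengths are in m, angles in rad, forces in N, time in s.
With the tool pointing down it reaches from about 0.15 to 0.775 m from the base axis. Payload 6.1 kg.
Tool frame: the origin (TCP) lies at the very end of the fingers, on their centre line; the grasp point (between the pads) lies 19 mm behind it; z points along the fingers, y is the direction in which the jaws open and shut (so a half turn about z gives the same grasp; the last joint's range is limited). The gripper opens to 85 mm and grips with 20 to 120 N. Pads are 22 mm wide; open, the fingers measure 114 mm over their backs; the gripper's body (76 mm by 85 mm) begins 54 mm behind the grasp point. The pads swing forward as they close: fully open they stand 13 mm farther back than shut.
Start: joints at [-1.324, 0.126, -0.04, 1.405, 0, 1.571], TCP at [0.128, -0.509, 0.231] pointing down, gripper open.
Joint ranges: [-2.72, 2.72], [-0.95, 1.95], [-1.27, 1.35], [-1.78, 2.02], [-1.46, 1.47], [-3.14, 3.14]. Speed limits (rad/s): [2.39, 2.39, 3.01, 3.14, 3.14, 3.14].

INTERFACE

Orientations are given as a 3x3 rotation matrix whose columns are the frame's x, y, z axes.
In Python, from workcell import observe, snapshot, sign_off, recognise, landmark_of gives the robot as it stands.
- The arm moves only by the tool servo_tool, never from a script. Its argument "series" is a list of rows, each an object of numbers: "tx", "ty", "tz": the shift along the world's x, y, z in m; "yaw": the turn about the world's z in rad. In form: [{"tx": .., "ty": .., "tz": .., "yaw": ..}, ...]. A call has 1 to 5 rows; each row is the pose to reach, as a shift and turn from the pose commanded when the call began; what a row does not reach only later rows make up. A row lasts 1/10 s, in which the tool goes at most 50 mm and 8.59 degrees, less where a joint would pass 70% of its speed; a pose out of reach is approached as far as the arm can. A call with a gripper value outside its range is refused whole. "fingers" is the opening, from 0 (shut) to 1 (fully open), set as the call begins (left out, the last holds). The fingers move at their own pace and stop on an object; the grip force is fixed at half the most. Time passes only in rows, so rows that repeat a pose let the fingers close. It gives the time, the measured TCP pose, the force and the opening at its end, in the units of the state.
- observe(): the state, without advancing time (a new reading comes with each control period).
- snapshot(name): name is "side" or "top"; returns a dict with "color" (384x512x3 uint8, red, green, blue), "z_map" (384x512 float32, m along the optical axis (not along the pixel's ray), 0 where there is no reading), "mtx" (3x3 intrinsics, pixels), "dist" ([k1, k2, p1, p2, k3] as OpenCV has them; the pictures are not rectified), "world_from_camera" (4x4, takes a point from camera to world coordinates). Camera axes: x right, y up, looking along -z (the intrinsics and any distortion apply to the point x, -y, -z); pixel columns grow to the right and rows downward; lengths in m; the calibration is good to about 2 mm. A picture is of the moment at which its call begins.
- sign_off(): hands the job in, once; it reports no verdict.
Trained networks look in a picture, given as the dict that the camera call returned (one of the last four; its "shot" number tells which), for a name from the list of things; names that differ only in an ending like _2 or _b are one class to them, and where a whole thing is asked for, a point or a joint stands for the part that bears it (a point fixed in the world has none). Each returns a list of dicts, best first, with "p" (0 to 1); they miss things now and then, are a little off and sometimes report something else, mostly with a low value. They report only what shows in the picture. A call takes as long as a camera call. They do not tell look-alikes from the thing itself.
- recognise(picture, query): "extent" ([centre column, centre row, width, height] as shares, 0 to 1, of the picture: columns of its width, rows of its height, round what is visible of it).
- landmark_of(picture, query): "xy" ([column, row] as shares, 0 to 1, of the picture: columns of its width, rows of its height: a listed point, or the origin of a listed thing).
The state is a dict: "time": time; "qpos": joint angles; "joint_vel": joint speeds; "effort": joint torques, N m; "tcp_pos": TCP position; "tool_rot": TCP orientation; "force": force on the tool from outside, world axes, zero at the start; "moment": the same for the moment, N m; "finger_gap": opening from 0.0 (shut) to 1.0 (fully open).
Only numpy, scipy, OpenCV 4.12 (cv2) and the standard library are available. Lean on these libraries where they do the work, as an engineer would, in place of code of your own. Each camera call takes 0.05 s, during which the arm holds its last target.

TASK

Weigh the parcel: take the orange sprung hand scale out of its black holder, catch the parcel's handle with the scale's hook, and slowly draw the parcel straight up, without jerking and without touching it with the hand, until it hangs level and still just clear of its blue tray, one to two centimetres above the rim and no higher. Hold it still there for a second, lower it gently back to sit flat in the tray, unhook the scale and put it back upright in its holder; leave everything else on the desk where it is.

Things in the scene. Friction and masses are not known exactly. Their poses are not given: they have to be found in the camera images.
- parcel: cardboard parcel, 160 (x) x 110 (y) x 60 mm tall, with a rigid black carry handle standing 52 mm above its lid; it weighs 0.22 to 0.81 kg (not known beforehand, evenly filled). Origin: centre of the underside, so its z is the height of the underside above the table (4 mm at the start, on the tray's floor); z up.
- parcel_bar (a point): middle of the handle's crossbar, 108 mm above the parcel's underside, 48 mm above its lid. The bar is 8 mm thick, level, straight for 68 mm along the parcel's x axis; its two legs splay down to the lid 44 mm either side of the middle. Axes are the parcel's.
- tray: fixed blue tray in which the parcel sits with 3 mm play all round: 176 (x) x 126 (y) mm outside, floor 4 mm thick, rim 18 mm above the table. Origin: centre of the underside; axes as the parcel's at the start.
- holder: fixed black upright pocket, 60 (x) x 80 (y) mm outside, 100 mm tall, walls 8 mm, on a 90 x 110 x 6 mm foot; open at the top (inside 44 x 64 mm); the scale stands in it with its hook hanging inside, collar on the two end walls (y = +-36 mm). Origin: centre of the underside.
- scale_grip (a point): centre of the hand scale's orange grip block, 30 mm thick (scale's x; grasp across this) x 60 wide (y) x 72 tall, 30 mm below its top, 50 mm above the scale's underside. Below it a black collar 36 x 78 x 8 mm rests on the holder's rim, 100 mm above the table. Scale 0.21 kg; its z is up, x and y within 0.03 rad of the holder's.
- hook_seat (a point): where the middle of the parcel's bar comes to lie once seated in the steel hook: 123 mm straight below scale_grip at no load, farther by the stretch. Axes are the scale's. The hook is a J of 6 mm rod in the scale's y-z plane, 40 mm wide; its lowest face is 10 mm below this point, its back stands at y = +16 mm.
- hook_tip (a point): free tip of the hook, at y = -17 mm and 16 mm above hook_seat. The bar, lying along the scale's x, enters over this tip from the scale's -y side with the bar's centre 20 to 50 mm above hook_seat; move the scale towards its own -y until the bar is above hook_seat, then raise it.
- stretch (a joint): how far the sprung hook is pulled down out of the scale, m: 0 at no load, 0.084 at the stop. The spring gives 105 N per m, so the pull in N = 105 x value (a 0.22 kg parcel hangs at about 0.021, a 0.81 kg one at 0.076). The parcel lifts off only when the pull reaches its weight; from then on the pull grows no more.
- stapler: red and black stapler, 130 x 34 x 50 mm, a bystander to leave alone. Origin: centre of its underside.
- pen_cup: empty black pen cup, 84 mm across, 95 mm tall, a bystander to leave alone. Origin: centre of its underside.
- spray_bottle: clear upright bottle with white cap, 72 mm across, 200 mm tall, a bystander to leave alone. Origin: centre of its underside.
- tape: grey tape dispenser, 120 x 50 x 82 mm, a bystander to leave alone. Origin: centre of its underside.
- stamp: wooden hand stamp, 44 mm across, 72 mm tall, a bystander to leave alone. Origin: centre of its underside.
- carton: plain closed cardboard carton without a handle, 110 x 170 x 90 mm, a bystander to leave alone. Origin: centre of its underside.
- ream: white block of copy paper, 297 x 210 x 50 mm, a bystander to leave alone. Origin: centre of its underside.
There are look-alikes about, which are no part of the job. Of the things like the part that bears scale_grip, leave any that is green or pink; of the rest the larger one is meant.

How it is judged:
By the outcome, as a careful person would: the job done as asked, in the order asked, and still so for the second after the job is handed in, with the robot touching nothing.
It also fails if it takes over 72 s, if anything falls off the work surface, if the arm or the gripper's body presses on something with over 40 N, if the wrist force passes 120 N, or if a joint passes its speed limit or range.

## Working session

There is one attempt and no reset: what is moved stays moved. The work goes in short steps, Python scripts to look and compute and a tool call to move; the robot and the scene stay as the last step left them, time stands still between calls to the robot, and variables do not carry over. Pictures are saved under pics/ and viewed, and the job is handed in when it is done.

Besides the shell and the picture viewer there is one more tool, called after "Call:" as name(argument=value, ...), one argument or row to a line, values as JSON. servo_tool: Moves the arm, as the interface text tells. Its arguments: {"type":"object","properties":{"series":{"type":"array","items":{"type":"object","properties":{"tx":{"type":"number"},"ty":{"type":"number"},"tz":{"type":"number"},"yaw":{"type":"number"}}}},"fingers":{"type":"number"}},"required":["series"]}

```bash
ls; mkdir -p pics; python3 - <<'E'
from workcell import observe, snapshot
import cv2, numpy as np, pickle
print(observe())
for n in ("side","top"):
    s=snapshot(n); pickle.dump(s,open(f"{n}0.pkl","wb"))
    cv2.imwrite(f"pics/{n}0.png",cv2.resize(s["color"][:,:,::-1],(800,600)))
    print(n,s["mtx"].tolist(),s["dist"],s["world_from_camera"].round(4).tolist(),s["shot"])
E
```

```text
pics
{'time': 0.0, 'qpos': array([-1.32401243e+00,  1.26432663e-01, -4.06091696e-02,  1.40535357e+00,
        1.40538304e-05,  1.57080742e+00]), 'joint_vel': array([ 0.00156219,  0.00101679, -0.00043877, -0.00075248,  0.00121112,
       -0.00068796]), 'effort': array([ 1.23414618e-03, -4.35918903e+01,  3.52920628e+01,  1.73345266e-02,
        9.04677950e-05,  5.76347716e-07]), 'tcp_pos': array([ 0.12816079, -0.50872121,  0.23050028]), 'tool_rot': array([[ 9.69705802e-01,  2.44275493e-01, -3.77004771e-04],
       [ 2.44275783e-01, -9.69704556e-01,  1.55406223e-03],
       [ 1.40360720e-05, -1.59907629e-03, -9.99998721e-01]]), 'force': array([-0.91136374,  0.7818105 ,  0.01944249]), 'moment': array([ 0.0299109 , -0.01279463,  0.06422903]), 'finger_gap': 0.9980226488517617}
side [[474.17919830519094, 0.0, 254.20151063044636], [0.0, 474.17919830519094, 195.29348401754177], [0.0, 0.0, 1.0]] [-0.13939856  0.          0.          0.          0.        ] [[0.9689, 0.1496, -0.197, 0.1721], [-0.2471, 0.6185, -0.7459, -1.2893], [0.0103, 0.7714, 0.6362, 1.2043], [0.0, 0.0, 0.0, 1.0]] 1
top [[392.48837199470444, 0.0, 256.2806851416637], [0.0, 392.48837199470444, 184.66417947781042], [0.0, 0.0, 1.0]] [0.0035193 0.        0.        0.        0.       ] [[-0.0254, 0.9928, -0.1174, 0.3774], [-0.9995, -0.0275, -0.0167, -0.0448], [-0.0198, 0.1169, 0.9929, 1.3246], [0.0, 0.0, 0.0, 1.0]] 2
```

View pics/side0.png

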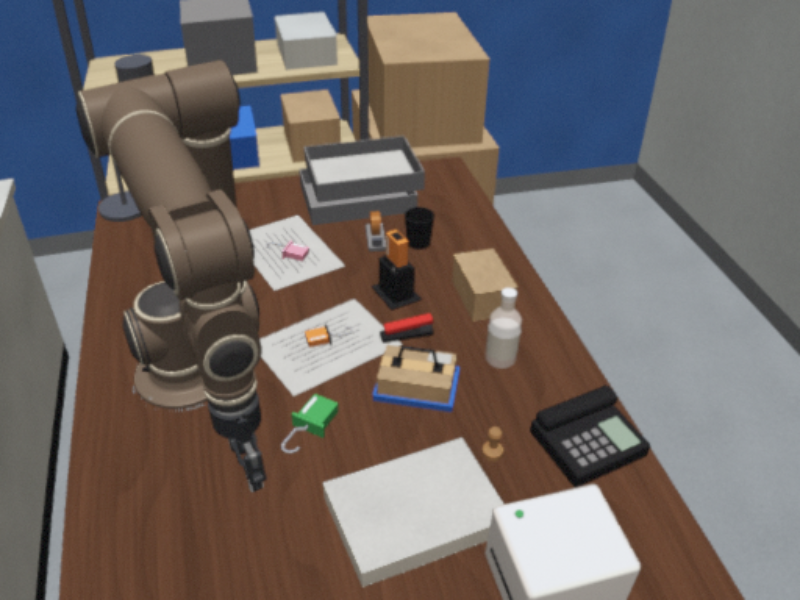

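View pics/top0.png

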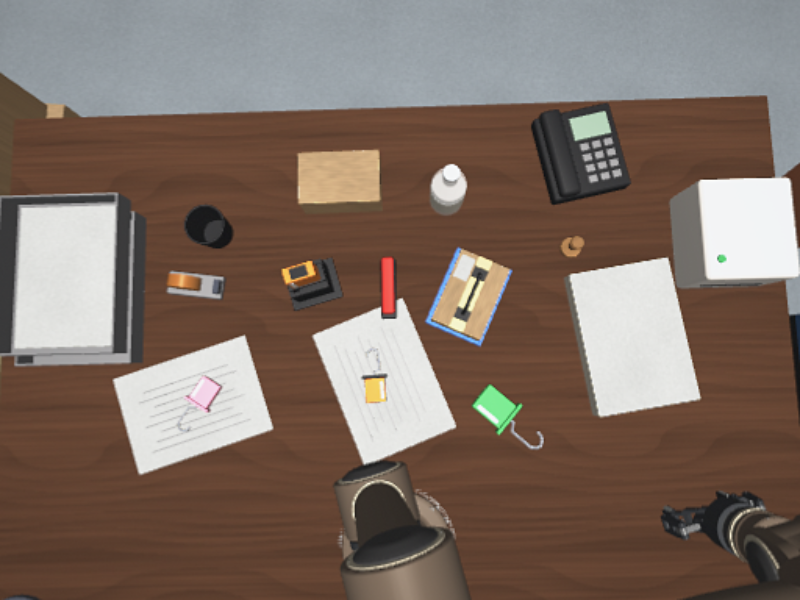

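Side and top views, in 800x600 top-view pixels. Candidates for the hand scale are the orange one standing in the black holder (300,273), the small orange one lying on paper (375,388), the green one (497,408), the pink one (205,392) and the orange tape roll (195,284). The one in the holder fits: orange, larger, in the black pocket. The parcel in its blue tray is at (470,297).

```bash
cat > h.py <<'E'
import numpy as np, cv2, pickle
from workcell import observe, snapshot, recognise, landmark_of
def cloud(s):
    K,d=s["mtx"],np.array(s["dist"]);H,W=s["z_map"].shape
    u,v=np.meshgrid(np.arange(W),np.arange(H))
    p=cv2.undistortPoints(np.stack([u,v],-1).reshape(-1,1,2).astype(float),K,d).reshape(H,W,2)
    z=s["z_map"].astype(float)
    P=np.stack([p[...,0]*z,-p[...,1]*z,-z],-1)
    T=s["world_from_camera"]; Q=P@T[:3,:3].T+T[:3,3]; Q[z==0]=np.nan
    return Q
def ray(s,uv):
    p=cv2.undistortPoints(np.array(uv,float).reshape(-1,1,2),s["mtx"],np.array(s["dist"])).reshape(2)
    T=s["world_from_camera"]; r=T[:3,:3]@np.array([p[0],-p[1],-1]); return T[:3,3],r
def at_z(s,uv,z):
    o,r=ray(s,uv); return o+r*(z-o[2])/r[2]
def proj(s,X):
    T=s["world_from_camera"]; c=(np.atleast_2d(X)-T[:3,3])@T[:3,:3]
    q=np.stack([c[:,0],-c[:,1],-c[:,2]],-1)
    return cv2.projectPoints(q,np.zeros(3),np.zeros(3),s["mtx"],np.array(s["dist"]))[0].reshape(-1,2)
def crop(s,c,w,name,pts=None,k=8):
    im=s["color"][:,:,::-1].copy(); x,y=int(c[0]-w/2),int(c[1]-w*3/8)
    x=max(x,0);y=max(y,0)
    a=cv2.resize(im[y:y+int(w*.75),x:x+w],None,fx=800/w,fy=800/w,interpolation=cv2.INTER_CUBIC)
    if pts is not None:
        for p in pts: cv2.circle(a,tuple(int(t) for t in (np.array(p)-[x,y]+.5)*800/w),3,(255,0,255),-1)
    cv2.imwrite(name,a[:600,:800])
def tri(a,b):
    (o1,r1),(o2,r2)=a,b
    A=np.stack([r1,-r2],1); t=np.linalg.lstsq(A,o2-o1,rcond=None)[0]
    p,q=o1+r1*t[0],o2+r2*t[1]; return (p+q)/2,np.linalg.norm(p-q)
E
python3 - <<'E'
from h import *
S={n:snapshot(n) for n in("side","top")}
for q in ("scale_grip","parcel_bar","parcel","tray","holder"):
    for n in S:
        W=np.array([512,384])
        L=landmark_of(S[n],q)[:4]
        print(q,n,[((np.array(l["xy"])*W).round(1).tolist(),round(l["p"],2)) for l in L])
for n in S: pickle.dump(S[n],open(n+"0.pkl","wb"))
top,side=S["top"],S["side"]
crop(top,(200,178),80,"pics/t1.png"); crop(top,(300,190),80,"pics/t2.png"); crop(side,(255,170),80,"pics/s1.png"); crop(side,(267,235),80,"pics/s2.png")
Q=cloud(top); 
c=top["color"].astype(int)
def rect(m,lab):
    P=Q[m]; P=P[~np.isnan(P[:,0])]
    r=cv2.minAreaRect(P[:,:2].astype(np.float32)); print(lab,len(P),r, P[:,2].min().round(3),np.median(P[:,2]).round(4),P[:,2].max().round(3))
X,Y,Z=Q[...,0],Q[...,1],Q[...,2]
import sys
uu,vv=np.meshgrid(np.arange(512),np.arange(384))
win=(abs(uu-200)<30)&(abs(vv-178)<25)
rect(win&(Z>.16),"scale top"); rect(win&(Z>.09)&(Z<.115),"holder rim"); rect(win&(Z<.012)&(Z>.003),"foot")
win=(abs(uu-300)<35)&(abs(vv-190)<35)
rect(win&(Z>.055)&(Z<.075),"lid"); rect(win&(Z>.1),"bar"); 
blue=(c[...,2]>c[...,0]+40)&win&(Z<.03)
rect(blue,"tray")
E
```

```text
scale_grip side [([187.4, 160.8], 0.72), ([204.0, 264.9], 0.68), ([201.9, 214.4], 0.58)]
scale_grip top [([131.1, 249.0], 0.84), ([245.9, 250.3], 0.75), ([189.3, 174.1], 0.73), ([311.1, 257.5], 0.67)]
parcel_bar side [([266.3, 224.9], 0.56)]
parcel_bar top [([302.0, 186.4], 0.6), ([198.7, 181.4], 0.37)]
parcel side [([265.0, 243.7], 0.91)]
parcel top [([298.3, 189.1], 0.94)]
tray side [([253.9, 187.6], 0.68)]
tray top [([299.5, 184.0], 0.73)]
holder side [([251.6, 184.8], 0.63)]
holder top [([201.6, 178.6], 0.69)]
scale top 226 ((0.5506303310394287, 0.16727006435394287), (0.030871253460645676, 0.06012527272105217), 15.883914947509766) 0.16 0.1804 0.187
holder rim 190 ((0.5502841472625732, 0.16690698266029358), (0.06092415377497673, 0.07970505952835083), 14.85292911529541) 0.09 0.1022 0.115
foot 636 ((0.5624387860298157, 0.16824519634246826), (0.19899451732635498, 0.1653396189212799), 88.50260162353516) 0.003 0.0049 0.012
lid 1613 ((0.5128083229064941, -0.1679004430770874), (0.11000923812389374, 0.1602247655391693), 64.91545104980469) 0.055 0.0657 0.075
bar 67 ((0.5107550621032715, -0.16679972410202026), (0.00779641792178154, 0.07625503093004227), 64.96482849121094) 0.101 0.1158 0.121
tray 314 ((0.5127900838851929, -0.1667916476726532), (0.1279405951499939, 0.17648881673812866), 64.84292602539062) -0.005 0.0168 0.025
```

View pics/t1.png

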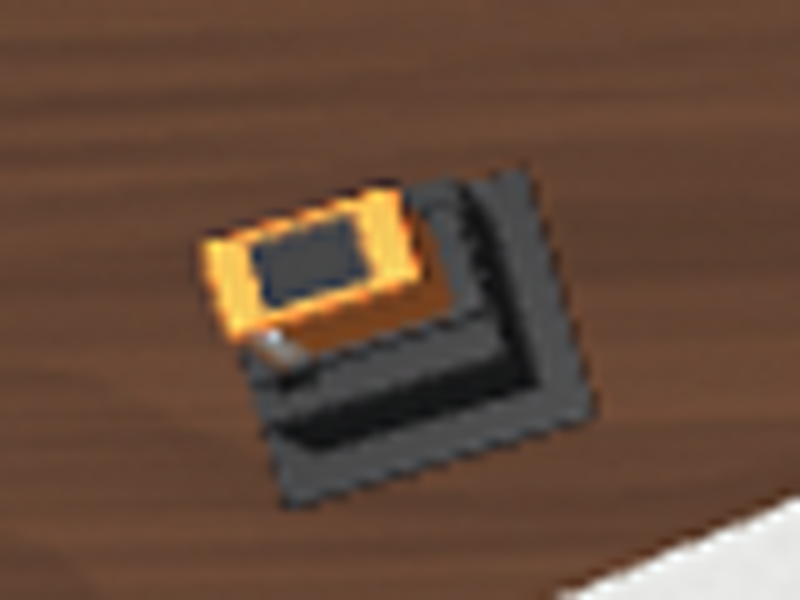

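View pics/t2.png

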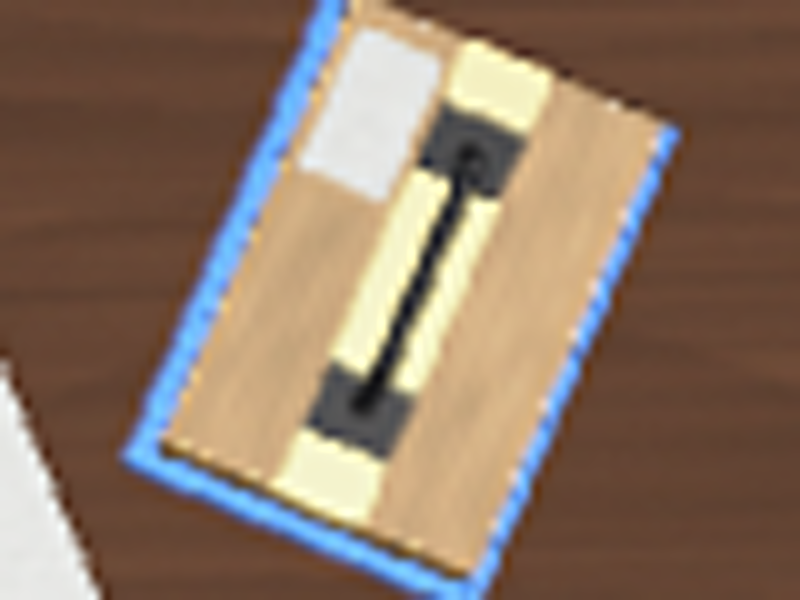

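View pics/s1.png

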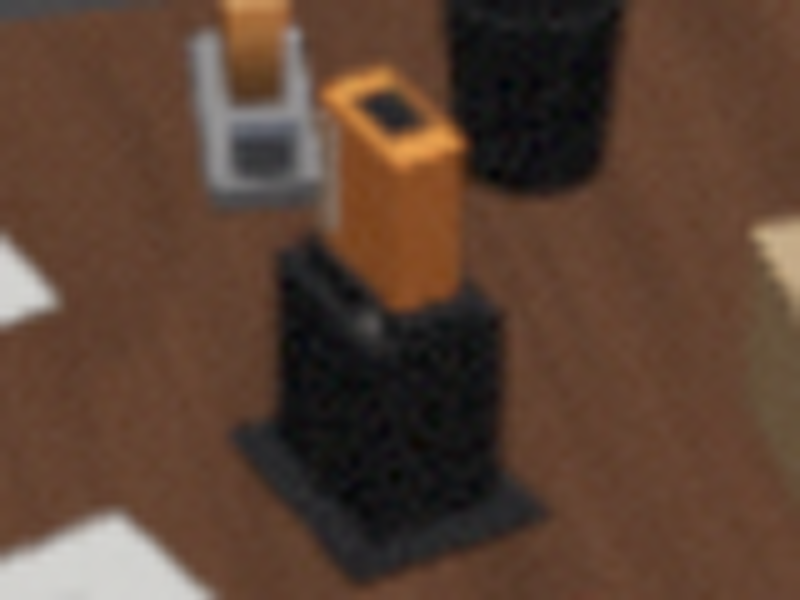

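View pics/s2.png

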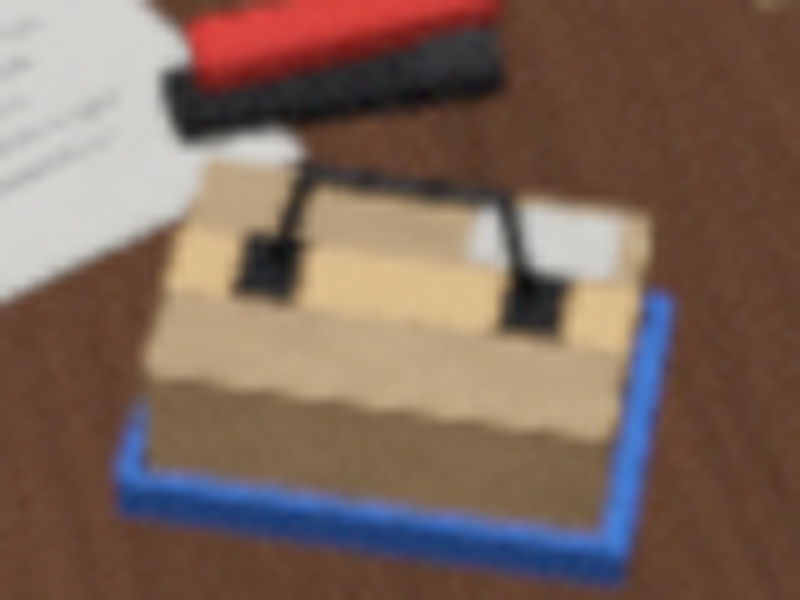

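t1/s1: the upright orange scale is in the black pocket (top crop 310,260; side crop 400,180). It is 30x60 mm on top at z 0.18, so it is the one. t2/s2: the parcel bar is centred near (415,280) in t2, with the tray around it. Next I'll check the side camera's estimates.

```bash
python3 - <<'E'
from h import *
side=pickle.load(open("side0.pkl","rb")); top=pickle.load(open("top0.pkl","rb"))
def rect(Q,m,lab):
    P=Q[m]; r=cv2.minAreaRect(P[:,:2].astype(np.float32)); print(lab,len(P),np.round(r[0],4),np.round(r[1],4),round(r[2],1),np.median(P[:,2]).round(4))
for n,s in(("side",side),("top",top)):
    Q=cloud(s);X,Y,Z=Q[...,0],Q[...,1],Q[...,2]
    near=(np.hypot(X-.55,Y-.167)<.08)
    rect(Q,near&(Z>.174),n+" scaletop")
    rect(Q,near&(Z>.092)&(Z<.11),n+" rim")
    near=(np.hypot(X-.512,Y+.167)<.12)
    rect(Q,near&(Z>.058)&(Z<.072),n+" lid"); rect(Q,near&(Z>.105),n+" bar")
    c=s["color"].astype(int)
    rect(Q,near&(c[...,2]>c[...,0]+60)&(Z>.010)&(Z<.026),n+" tray")
    # bar centre from dark pixels at high Z
    P=Q[near&(Z>.105)]; print(" bar mean",P.mean(0).round(4),len(P))
    near=(np.hypot(X-.60,Y+.12)<.1)&(Z>.1)
    print(" bottle",Q[near].mean(0).round(3) if near.any() else None)
# overlay of model on both
def P(c,a,pts):
    R=np.array([[np.cos(a),-np.sin(a)],[np.sin(a),np.cos(a)]]); return [np.r_[np.array(c)+R@np.array(p[:2]),p[2]] for p in pts]
a=np.radians(-25.1)
m=P((.5128,-.1672),a,[(sx*.08,sy*.055,.064) for sx in(-1,1) for sy in(-1,1)]+[(t,0,.116) for t in(-.034,0,.034)]+[(sx*.088,sy*.063,.018) for sx in(-1,1) for sy in(-1,1)])
b=np.radians(15.4)
g=P((.5505,.1671),b,[(sx*.015,sy*.03,.18) for sx in(-1,1) for sy in(-1,1)]+[(sx*.03,sy*.04,.1) for sx in(-1,1) for sy in(-1,1)])
crop(top,(300,190),80,"pics/t3.png",proj(top,m));crop(side,(267,235),80,"pics/s3.png",proj(side,m))
crop(top,(200,178),80,"pics/t4.png",proj(top,g));crop(side,(255,170),80,"pics/s4.png",proj(side,g))
ims=[cv2.resize(cv2.imread(f"pics/{n}.png"),(400,300)) for n in("t3","s3","t4","s4")]
cv2.imwrite("pics/m1.png",np.vstack([np.hstack(ims[:2]),np.hstack(ims[2:])]))
E
```

```text
side scaletop 77 [0.5516 0.166 ] [0.0321 0.0639] 19.4 0.1802
side rim 131 [0.5527 0.1656] [0.0614 0.0882] 15.8 0.1009
side lid 989 [ 0.5146 -0.1686] [0.1181 0.1609] 64.8 0.0652
side bar 56 [ 0.5137 -0.169 ] [0.0152 0.0753] 64.2 0.1146
side tray 190 [ 0.5225 -0.2118] [0.214  0.1094] 7.9 0.0165
 bar mean [ 0.5152 -0.1677  0.1145] 56
 bottle [ 0.588 -0.16   0.114]
top scaletop 202 [0.5507 0.1674] [0.0309 0.06  ] 15.8 0.1807
top rim 168 [0.5503 0.1669] [0.0609 0.0797] 14.9 0.1015
top lid 1581 [ 0.5128 -0.1679] [0.11   0.1602] 64.9 0.0657
top bar 65 [ 0.5116 -0.1672] [0.0078 0.0743] 65.0 0.116
top tray 208 [ 0.5129 -0.1679] [0.1261 0.1754] 64.9 0.0188
 bar mean [ 0.5117 -0.1671  0.1159] 65
 bottle [ 0.622 -0.147  0.118]
```

View pics/m1.png

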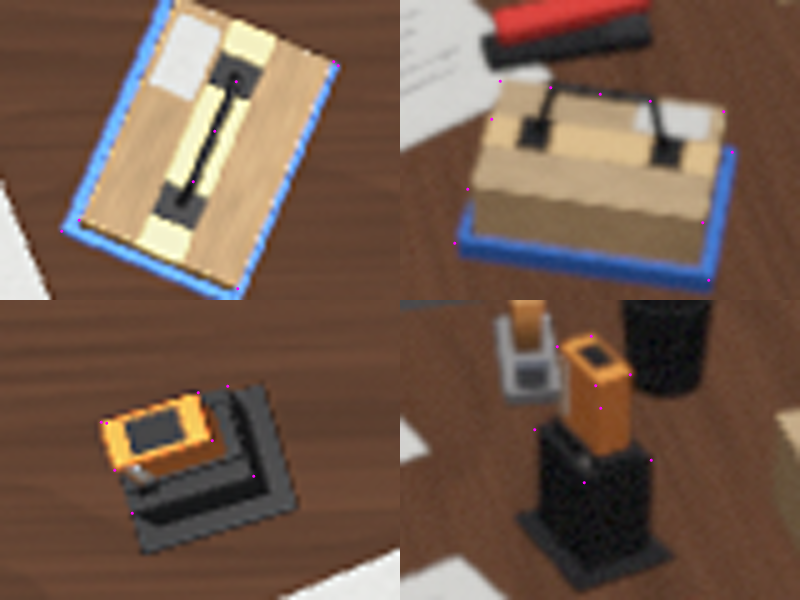

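Call:
servo_tool(
  series=[
    {"tx":0.021,"ty":0.034,"tz":0.006,"yaw":0.08},
    {"tx":0.042,"ty":0.068,"tz":0.012,"yaw":0.16},
    {"tx":0.063,"ty":0.102,"tz":0.018,"yaw":0.24},
    {"tx":0.084,"ty":0.136,"tz":0.024,"yaw":0.32},
    {"tx":0.106,"ty":0.169,"tz":0.03,"yaw":0.4},
  ],
  fingers=1,
)

```text
time: 1.2
tcp_pos: [0.2347, -0.3387, 0.2617]
tool_rot: [[0.796, 0.605, 0.0], [0.605, -0.796, -0.0], [0.0, 0.001, -1.0]]
force: [1.7, -0.4, 0.0]
finger_gap: 1.0
```

Call:
servo_tool(
  series=[
    {"tx":0.021,"ty":0.034,"yaw":0.08},
    {"tx":0.042,"ty":0.068,"yaw":0.16},
    {"tx":0.063,"ty":0.102,"yaw":0.24},
    {"tx":0.084,"ty":0.136,"yaw":0.32},
    {"tx":0.106,"ty":0.169,"yaw":0.4},
  ],
)

```text
$.series[0]: bad value
```

Call:
servo_tool(
  series=[
    {"tx":0.021,"ty":0.034,"yaw":0.08},
    {"tx":0.042,"ty":0.068,"yaw":0.16},
    {"tx":0.063,"ty":0.102,"yaw":0.24},
    {"tx":0.084,"ty":0.136,"yaw":0.32},
    {"tx":0.106,"ty":0.169,"yaw":0.4},
  ],
)

```text
$.series[0]: bad value
```

Call:
servo_tool(
  series=[
    {"tx":0.021,"ty":0.034,"yaw":0.08},
    {"tx":0.042,"ty":0.068,"yaw":0.16},
    {"tx":0.063,"ty":0.102,"yaw":0.24},
    {"tx":0.084,"ty":0.136,"yaw":0.32},
    {"tx":0.105,"ty":0.169,"yaw":0.395},
  ],
)

```text
$.series[0]: bad value
```

Call:
servo_tool(
  series=[
    {"tx":0.021,"ty":0.034,"tz":0,"yaw":0.08},
    {"tx":0.042,"ty":0.068,"tz":0,"yaw":0.16},
    {"tx":0.063,"ty":0.102,"tz":0,"yaw":0.24},
    {"tx":0.084,"ty":0.136,"tz":0,"yaw":0.32},
    {"tx":0.106,"ty":0.169,"tz":0,"yaw":0.4},
  ],
)

```text
time: 1.7
tcp_pos: [0.3407, -0.1695, 0.2616]
tool_rot: [[0.498, 0.867, 0.001], [0.867, -0.498, -0.0], [0.0, 0.001, -1.0]]
force: [0.6, -0.9, 0.5]
finger_gap: 0.996
```

Call:
servo_tool(
  series=[
    {"tx":0.021,"ty":0.034,"tz":0,"yaw":0.08},
    {"tx":0.042,"ty":0.068,"tz":0,"yaw":0.16},
    {"tx":0.063,"ty":0.102,"tz":0,"yaw":0.24},
    {"tx":0.084,"ty":0.136,"tz":0,"yaw":0.32},
    {"tx":0.106,"ty":0.169,"tz":0,"yaw":0.4},
  ],
)

```text
time: 2.2
tcp_pos: [0.4468, -0.0004, 0.2616]
tool_rot: [[0.12, 0.993, 0.001], [0.993, -0.12, -0.0], [-0.0, 0.001, -1.0]]
force: [0.6, -0.5, -1.2]
finger_gap: 1.002
```

Call:
servo_tool(
  series=[
    {"tx":0.021,"ty":0.034,"tz":0,"yaw":0.08},
    {"tx":0.042,"ty":0.068,"tz":0,"yaw":0.16},
    {"tx":0.063,"ty":0.102,"tz":0,"yaw":0.24},
    {"tx":0.084,"ty":0.136,"tz":0,"yaw":0.32},
    {"tx":0.105,"ty":0.169,"tz":0,"yaw":0.395},
  ],
)

```text
time: 2.7
tcp_pos: [0.5519, 0.1686, 0.2613]
tool_rot: [[-0.271, 0.963, 0.0], [0.963, 0.271, 0.0], [-0.0, 0.0, -1.0]]
force: [-0.2, -0.5, 0.8]
finger_gap: 0.999
```

Call:
servo_tool(
  series=[
    {"tx":0,"ty":0,"tz":0,"yaw":0},
  ],
)

```text
time: 2.8
tcp_pos: [0.553, 0.1704, 0.2595]
tool_rot: [[-0.272, 0.962, -0.001], [0.962, 0.272, 0.0], [0.001, -0.001, -1.0]]
force: [0.8, -0.6, 0.7]
finger_gap: 1.0
```

Call:
servo_tool(
  series=[
    {"tx":-0.001,"ty":0,"tz":-0.03,"yaw":0},
    {"tx":-0.001,"ty":0,"tz":-0.065,"yaw":0},
    {"tx":-0.001,"ty":0,"tz":-0.1,"yaw":0},
    {"tx":-0.001,"ty":0,"tz":-0.12,"yaw":0},
    {"tx":-0.001,"ty":0,"tz":-0.129,"yaw":0},
  ],
)

```text
time: 3.3
tcp_pos: [0.5487, 0.166, 0.13]
tool_rot: [[-0.267, 0.964, -0.003], [0.964, 0.267, -0.001], [-0.0, -0.004, -1.0]]
force: [0.0, 0.6, 0.1]
finger_gap: 1.002
```

Call:
servo_tool(
  series=[
    {"tx":0,"ty":0,"tz":0,"yaw":0},
    {"tx":0,"ty":0,"tz":0,"yaw":0},
  ],
)

```text
time: 3.5
tcp_pos: [0.5508, 0.1669, 0.1336]
tool_rot: [[-0.267, 0.964, 0.001], [0.964, 0.267, 0.0], [0.0, 0.002, -1.0]]
force: [0.2, 0.2, 0.8]
finger_gap: 1.001
```

```bash
python3 - <<'E'
from h import *
s=snapshot("side"); crop(s,(255,160),100,"pics/g1.png"); o=observe(); print(o["tcp_pos"],o["tool_rot"],o["force"],o["moment"])
E
```

```text
[0.5510601  0.1670143  0.13393193] [[-2.67394109e-01  9.63584578e-01  2.26976623e-03]
 [ 9.63587250e-01  2.67393262e-01  6.74332529e-04]
 [ 4.28562273e-05  2.36743035e-03 -9.99997197e-01]] [-0.56184785 -0.22889349  0.4733816 ] [-0.00642547  0.00412147 -0.06228369]
```

View pics/g1.png

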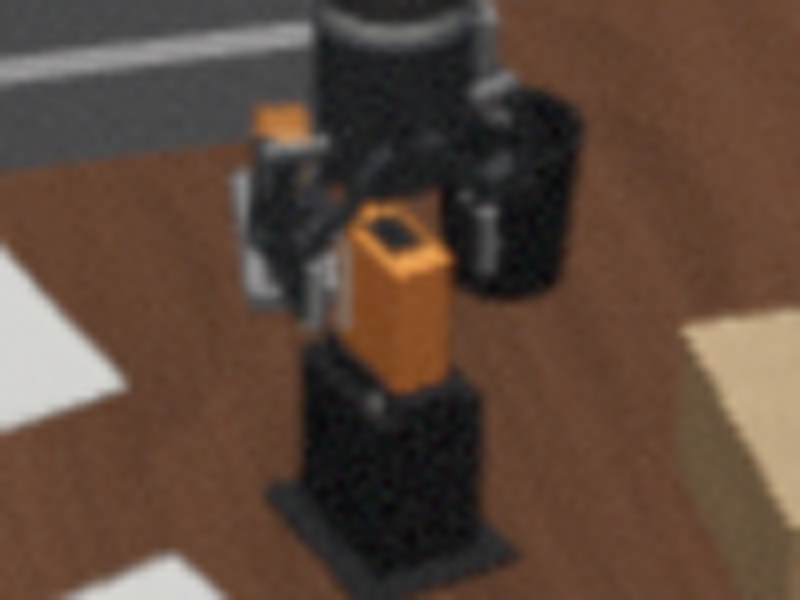

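The fingers straddle the orange grip (crop 400,300) and are clear on both sides. Closing.

Call:
servo_tool(
  series=[
    {"tx":0,"ty":0,"tz":-0.002,"yaw":0},
    {"tx":0,"ty":0,"tz":-0.002,"yaw":0},
    {"tx":0,"ty":0,"tz":-0.002,"yaw":0},
    {"tx":0,"ty":0,"tz":-0.002,"yaw":0},
    {"tx":0,"ty":0,"tz":-0.002,"yaw":0},
  ],
  fingers=0,
)

```text
time: 4.05
tcp_pos: [0.5506, 0.167, 0.1307]
tool_rot: [[-0.268, 0.963, 0.001], [0.963, 0.268, 0.0], [-0.0, 0.001, -1.0]]
force: [-0.4, -0.6, 1.9]
finger_gap: 0.341
```

Call:
servo_tool(
  series=[
    {"tx":0,"ty":0,"tz":0,"yaw":0},
    {"tx":0,"ty":0,"tz":0,"yaw":0},
    {"tx":0,"ty":0,"tz":0,"yaw":0},
  ],
)

```text
time: 4.35
tcp_pos: [0.5505, 0.167, 0.1306]
tool_rot: [[-0.268, 0.963, 0.001], [0.963, 0.268, 0.0], [0.0, 0.001, -1.0]]
force: [1.6, 0.5, 3.0]
finger_gap: 0.345
```

Call:
servo_tool(
  series=[
    {"tx":0,"ty":0,"tz":0.008,"yaw":0},
    {"tx":0,"ty":0,"tz":0.023,"yaw":0},
    {"tx":0,"ty":0,"tz":0.043,"yaw":0},
    {"tx":0,"ty":0,"tz":0.063,"yaw":0},
    {"tx":0,"ty":0,"tz":0.083,"yaw":0},
  ],
)

```text
time: 4.85
tcp_pos: [0.5496, 0.1667, 0.2137]
tool_rot: [[-0.268, 0.964, -0.002], [0.964, 0.268, -0.001], [-0.0, -0.002, -1.0]]
force: [1.2, -0.1, -1.8]
finger_gap: 0.34
```

Call:
servo_tool(
  series=[
    {"tx":0,"ty":0,"tz":0.02,"yaw":0},
    {"tx":0,"ty":0,"tz":0.035,"yaw":0},
    {"tx":0,"ty":0,"tz":0.042,"yaw":0},
    {"tx":0,"ty":0,"tz":0.042,"yaw":0},
  ],
)

```text
time: 5.25
tcp_pos: [0.5504, 0.167, 0.256]
tool_rot: [[-0.268, 0.964, 0.001], [0.964, 0.268, 0.0], [-0.0, 0.001, -1.0]]
force: [-0.4, -0.2, -2.4]
finger_gap: 0.344
```

```bash
python3 - <<'E'
from h import *
o=observe(); print(o["tcp_pos"],o["force"],o["moment"],o["finger_gap"])
s=snapshot("side"); crop(s,(255,150),100,"pics/g2.png"); t=snapshot("top");crop(t,(200,178),100,"pics/g2t.png")
E
```

```text
[0.55041632 0.16695694 0.25595066] [-0.42998539 -0.16237153 -2.37293305] [ 0.00663479 -0.01751534 -0.06022207] 0.3437676935510949
```

View pics/g2.png

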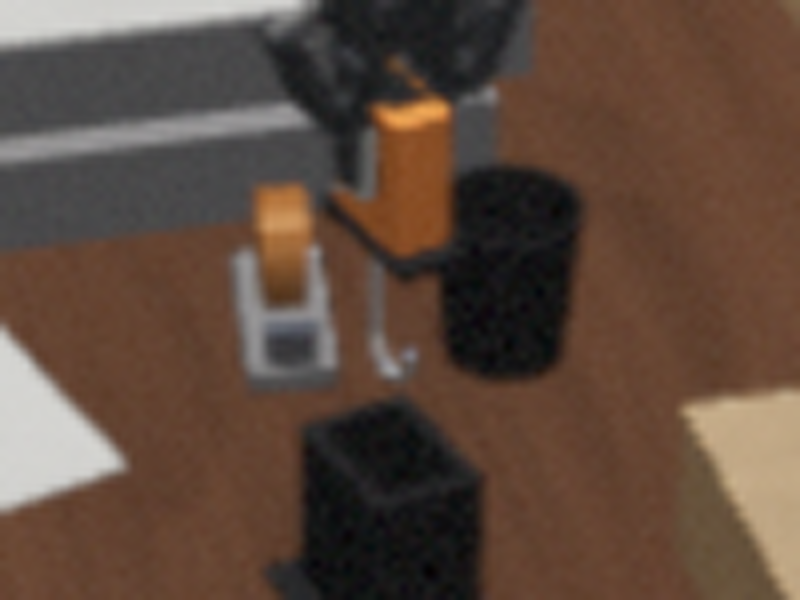

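View pics/g2t.png

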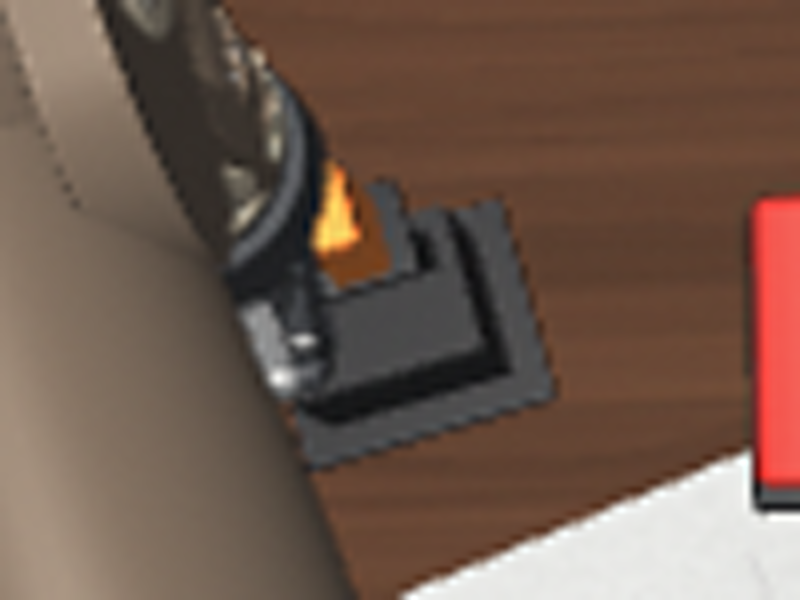

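The side crop shows the scale lifted clear, with the hook's back on the left (375,300) and its open tip on the right, nearer the camera (410,355). So the scale's -y points to world -y. I'll go to the +y side of the parcel and turn -0.71.

Call:
servo_tool(
  series=[
    {"tx":-0.001,"ty":-0.015,"tz":0,"yaw":-0.04},
    {"tx":-0.003,"ty":-0.045,"tz":0,"yaw":-0.11},
    {"tx":-0.005,"ty":-0.08,"tz":0,"yaw":-0.19},
    {"tx":-0.007,"ty":-0.115,"tz":0,"yaw":-0.27},
    {"tx":-0.009,"ty":-0.15,"tz":0,"yaw":-0.355},
  ],
)

```text
time: 5.85
tcp_pos: [0.5403, 0.015, 0.2544]
tool_rot: [[0.089, 0.996, -0.002], [0.996, -0.089, -0.0], [-0.001, -0.002, -1.0]]
force: [0.9, -0.0, -2.3]
finger_gap: 0.342
```

Call:
servo_tool(
  series=[
    {"tx":-0.002,"ty":-0.035,"tz":0,"yaw":-0.08},
    {"tx":-0.004,"ty":-0.07,"tz":0,"yaw":-0.16},
    {"tx":-0.006,"ty":-0.105,"tz":0,"yaw":-0.25},
    {"tx":-0.007,"ty":-0.13,"tz":0,"yaw":-0.32},
    {"tx":-0.008,"ty":-0.139,"tz":0,"yaw":-0.355},
  ],
)

```text
time: 6.35
tcp_pos: [0.5322, -0.1248, 0.2543]
tool_rot: [[0.431, 0.902, -0.002], [0.902, -0.431, -0.0], [-0.001, -0.001, -1.0]]
force: [-0.3, 0.2, -2.2]
finger_gap: 0.343
```

Call:
servo_tool(
  series=[
    {"tx":0,"ty":0,"tz":0,"yaw":0},
    {"tx":0,"ty":0,"tz":0,"yaw":0},
    {"tx":0,"ty":0,"tz":0,"yaw":0},
  ],
)

```text
time: 6.65
tcp_pos: [0.5332, -0.1211, 0.2552]
tool_rot: [[0.424, 0.906, -0.0], [0.906, -0.424, 0.0], [0.0, -0.0, -1.0]]
force: [0.6, -0.5, -2.1]
finger_gap: 0.345
```

```bash
python3 - <<'E'
from h import *
o=observe(); print(o["tcp_pos"],o["tool_rot"][:,1],o["force"],o["moment"],o["finger_gap"])
s=snapshot("side"); t=snapshot("top")
pickle.dump((s,t),open("p3.pkl","wb"))
a=np.radians(-25.1);ex=np.r_[np.cos(a),np.sin(a),0];ey=np.r_[-ex[1],ex[0],0]
g=o["tcp_pos"]+[0,0,.0194]
pts=[g+ex*x*.015+ey*y*.03+[0,0,-.042] for x in(-1,1) for y in(-1,1)]+[g-[0,0,.133],g-[0,0,.123-.016]-ey*.017]
crop(s,(267,215),110,"pics/g3.png",proj(s,pts));crop(t,(290,180),100,"pics/g3t.png",proj(t,pts))
E
```

```text
[ 0.53320502 -0.1211299   0.25519215] [ 9.05895170e-01 -4.23501856e-01 -3.43979082e-04] [ 0.55277117 -0.4807562  -2.09095982] [-0.00745911  0.00998812 -0.01087472] 0.345197231918727
```

View pics/g3.png

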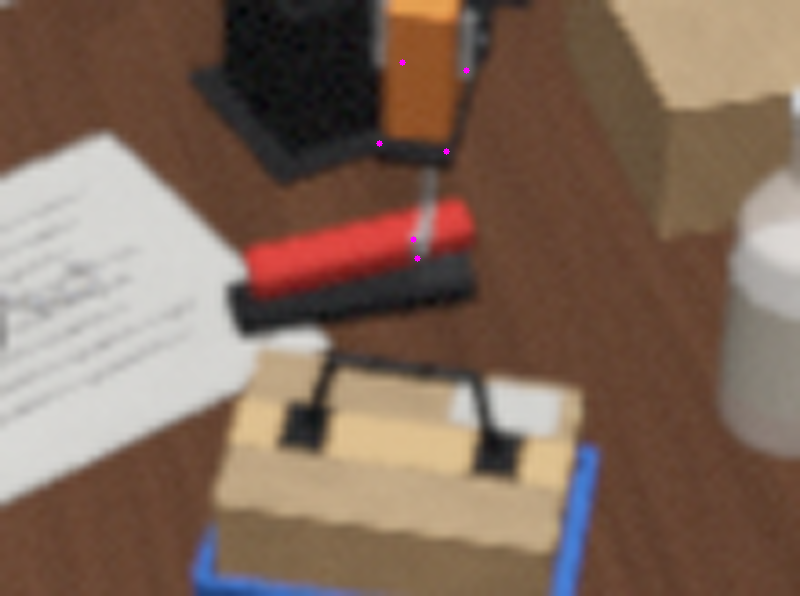

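View pics/g3t.png

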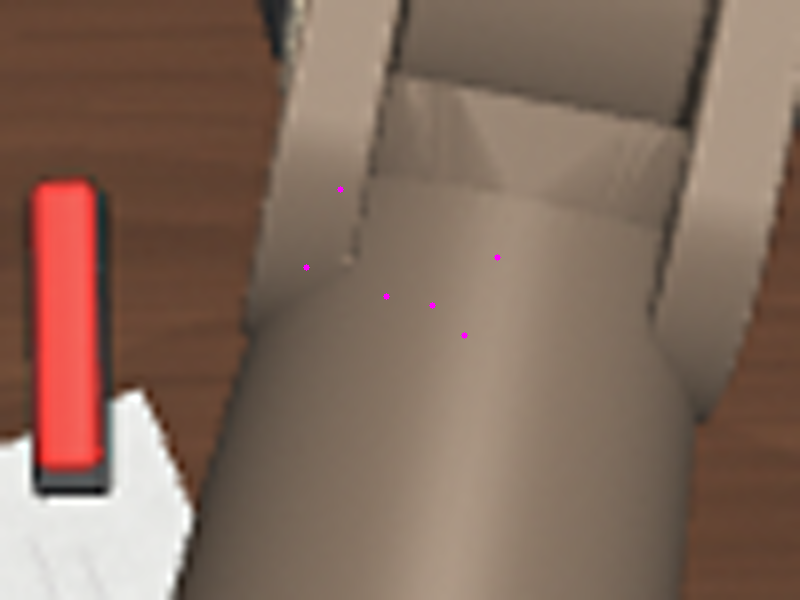

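The side crop shows the hook overlay dots landing on the real hook (418,255), to within about 0.7 px. The handle bar is at (400,365). The top view is blocked by the arm. Descending beside the bar.

Call:
servo_tool(
  series=[
    {"tx":0,"ty":0,"tz":-0.01,"yaw":0},
    {"tx":0,"ty":0,"tz":-0.027,"yaw":0},
    {"tx":0,"ty":0,"tz":-0.045,"yaw":0},
    {"tx":0,"ty":0,"tz":-0.058,"yaw":0},
    {"tx":0,"ty":0,"tz":-0.066,"yaw":0},
  ],
)

```text
time: 7.25
tcp_pos: [0.5327, -0.1216, 0.1876]
tool_rot: [[0.424, 0.905, -0.002], [0.905, -0.424, 0.0], [-0.0, -0.002, -1.0]]
force: [0.2, 0.2, -1.2]
finger_gap: 0.344
```

Call:
servo_tool(
  series=[
    {"tx":0,"ty":0,"tz":0,"yaw":0},
    {"tx":0,"ty":0,"tz":0,"yaw":0},
    {"tx":0,"ty":0,"tz":0,"yaw":0},
  ],
)

```text
time: 7.55
tcp_pos: [0.5337, -0.1222, 0.1902]
tool_rot: [[0.425, 0.905, 0.001], [0.905, -0.425, -0.0], [0.0, 0.001, -1.0]]
force: [-0.2, 0.4, -1.7]
finger_gap: 0.341
```

```bash
python3 - <<'E'
from h import *
o=observe(); print(o["tcp_pos"],o["tool_rot"][:,1],o["force"],o["moment"],o["finger_gap"])
s=snapshot("side")
a=np.radians(-25.1);ex=np.r_[np.cos(a),np.sin(a),0];ey=np.r_[-ex[1],ex[0],0]
g=o["tcp_pos"]+[0,0,.0194]
pts=[g-[0,0,.133],g-[0,0,.123-.016]-ey*.017, g-[0,0,.123]]
crop(s,(267,220),80,"pics/g4.png",proj(s,pts))
E
```

```text
[ 0.5337424  -0.12217482  0.1901934 ] [ 0.90519775 -0.42498809  0.00146782] [-0.19183966  0.42753737 -1.71877087] [-0.00791069  0.00822657  0.0148508 ] 0.3406485336758715
```

View pics/g4.png

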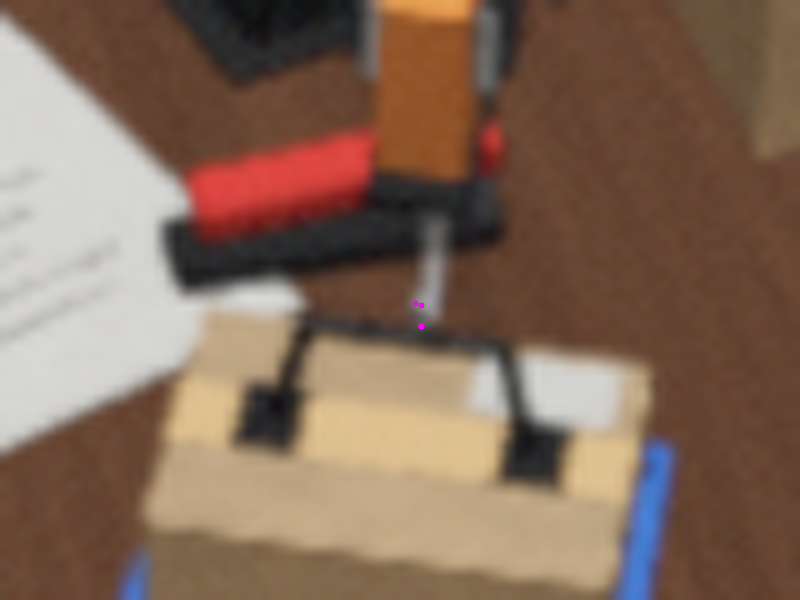

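The hook is beside the bar at the right height, with its stem at (432,270) and the bar running (308,322) to (503,345). I'll lower 4 mm for tip clearance, then slide under.

Call:
servo_tool(
  series=[
    {"tx":0,"ty":0,"tz":-0.004,"yaw":0},
    {"tx":-0.0025,"ty":-0.0053,"tz":-0.004,"yaw":0},
    {"tx":-0.0055,"ty":-0.0115,"tz":-0.004,"yaw":0},
    {"tx":-0.0085,"ty":-0.018,"tz":-0.004,"yaw":0},
    {"tx":-0.0115,"ty":-0.0243,"tz":-0.004,"yaw":0},
  ],
)

```text
time: 8.1
tcp_pos: [0.5214, -0.1472, 0.1854]
tool_rot: [[0.425, 0.905, 0.0], [0.905, -0.425, -0.0], [-0.0, 0.0, -1.0]]
force: [1.1, 0.4, -1.5]
finger_gap: 0.34
```

Call:
servo_tool(
  series=[
    {"tx":-0.0027,"ty":-0.0057,"tz":0,"yaw":0},
    {"tx":-0.0054,"ty":-0.0114,"tz":0,"yaw":0},
    {"tx":-0.008,"ty":-0.017,"tz":0,"yaw":0},
    {"tx":-0.0095,"ty":-0.0205,"tz":0,"yaw":0},
    {"tx":-0.0097,"ty":-0.0212,"tz":0,"yaw":0},
  ],
)

```text
time: 8.6
tcp_pos: [0.5119, -0.168, 0.1853]
tool_rot: [[0.426, 0.905, 0.0], [0.905, -0.426, -0.0], [0.0, 0.0, -1.0]]
force: [-0.4, 0.4, -2.3]
finger_gap: 0.342
```

Call:
servo_tool(
  series=[
    {"tx":0,"ty":0,"tz":0,"yaw":0},
    {"tx":0,"ty":0,"tz":0,"yaw":0},
    {"tx":0,"ty":0,"tz":0,"yaw":0},
  ],
)

```text
time: 8.9
tcp_pos: [0.5122, -0.1674, 0.1853]
tool_rot: [[0.425, 0.905, -0.0], [0.905, -0.425, 0.0], [0.0, -0.0, -1.0]]
force: [0.2, 0.0, -1.7]
finger_gap: 0.341
```

```bash
python3 - <<'E'
from h import *
o=observe(); print(o["tcp_pos"],o["tool_rot"][:,1],o["force"],o["moment"],o["finger_gap"])
s=snapshot("side")
a=np.radians(-25.1);ex=np.r_[np.cos(a),np.sin(a),0];ey=np.r_[-ex[1],ex[0],0]
g=o["tcp_pos"]+[0,0,.0194]
pts=[g-[0,0,.133],g-[0,0,.123-.016]-ey*.017, g-[0,0,.123],np.array([.5122,-.1675,.112])-ex*.034,np.array([.5122,-.1675,.112])+ex*.034]
crop(s,(267,220),60,"pics/g5.png",proj(s,pts))
E
```

```text
[ 0.51215038 -0.16735646  0.18526981] [ 9.05347428e-01 -4.24671677e-01 -3.25542745e-05] [ 0.15221402  0.035016   -1.69009797] [-0.00286068  0.01040431  0.01220192] 0.3414093712844552
```

View pics/g5.png

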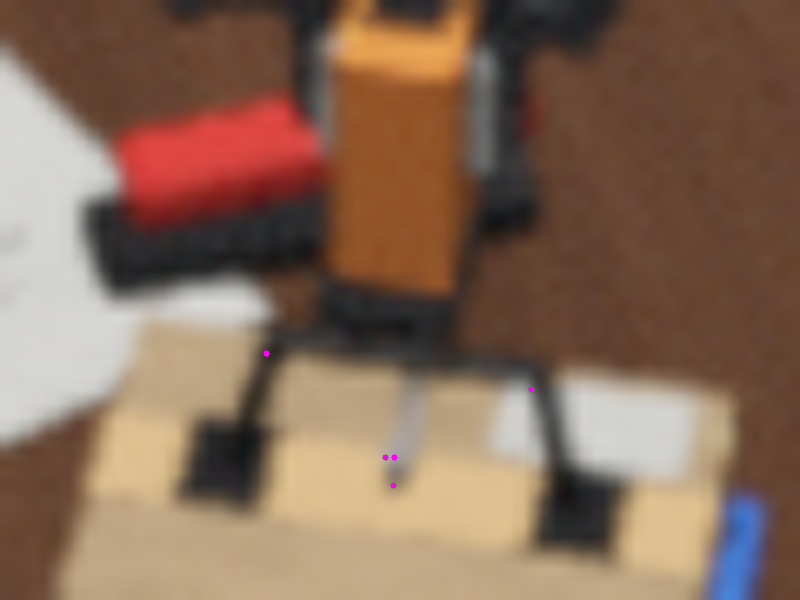

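```bash
python3 - <<'E'
from h import *
s=snapshot("side"); Q=cloud(s)
a=np.radians(-25.1);ex=np.r_[np.cos(a),np.sin(a),0];ey=np.r_[-ex[1],ex[0],0]
R=Q-np.array([.5122,-.1675,0]); U=R@ex;V=R@ey;Z=Q[...,2]
c=s["color"].astype(int)
near=(abs(U)<.15)&(abs(V)<.1)
def edges(m,lab):
    # per-row extents (subpixel-averaged)
    e=[(U[r][m[r]].min(),U[r][m[r]].max()) for r in range(384) if m[r].sum()>3]
    e=np.array(e); print(lab,len(e),np.median(e,0).round(4),np.median(e.mean(1)).round(4),"V",np.median(V[m]).round(4))
edges(near&(c[...,0]-c[...,2]>70)&(Z>.165)&(Z<.2),"grip front")
m=near&(abs(Z-.064)<.006); P=np.stack([U[m],V[m]],1); print("lid",cv2.minAreaRect(P.astype(np.float32)))
for lo,hi in((.105,.125),(.09,.105),(.075,.09)):
  m=near&(Z>lo)&(Z<hi)&(abs(V)<.03); print(lo,np.sort(U[m]).round(3)[::2],V[m].mean().round(4))
E
```

```text
grip front 8 [-0.0121  0.0148] 0.0017 V -0.0264
lid ((0.0025950297713279724, 0.0009647011756896973), (0.1607692390680313, 0.12020303308963776), 0.38818567991256714)
0.105 [-0.036 -0.033 -0.032 -0.028 -0.025 -0.022 -0.018 -0.014 -0.012 -0.009
 -0.008 -0.005 -0.001  0.002  0.005  0.009  0.012  0.015  0.016  0.019
  0.022  0.025  0.029  0.032  0.035  0.036  0.039  0.04   0.043] 0.0011
0.09 [-0.04  -0.035 -0.032 -0.032  0.     0.001  0.002  0.005  0.037  0.04
  0.043  0.044] -0.0004
0.075 [-0.043 -0.042 -0.039 -0.038 -0.035  0.001  0.002  0.004  0.005  0.005
  0.041  0.045  0.047  0.061] 0.0022
```

In the side camera, hook, bar and grip agree along the bar to under 1 mm. Raising until the bar seats.

Call:
servo_tool(
  series=[
    {"tx":0,"ty":0,"tz":0.004,"yaw":0},
    {"tx":0,"ty":0,"tz":0.01,"yaw":0},
    {"tx":0,"ty":0,"tz":0.016,"yaw":0},
    {"tx":0,"ty":0,"tz":0.021,"yaw":0},
    {"tx":0,"ty":0,"tz":0.025,"yaw":0},
  ],
)

```text
time: 9.5
tcp_pos: [0.5123, -0.1677, 0.2111]
tool_rot: [[0.425, 0.905, 0.001], [0.905, -0.425, -0.0], [0.0, 0.001, -1.0]]
force: [0.6, 0.2, -1.5]
finger_gap: 0.344
```

Call:
servo_tool(
  series=[
    {"tx":0,"ty":0,"tz":0.002,"yaw":0},
    {"tx":0,"ty":0,"tz":0.004,"yaw":0},
    {"tx":0,"ty":0,"tz":0.006,"yaw":0},
    {"tx":0,"ty":0,"tz":0.008,"yaw":0},
    {"tx":0,"ty":0,"tz":0.01,"yaw":0},
  ],
)

```text
time: 10.0
tcp_pos: [0.512, -0.1676, 0.2203]
tool_rot: [[0.425, 0.905, -0.0], [0.905, -0.425, 0.0], [-0.0, -0.0, -1.0]]
force: [-0.3, 0.7, -2.4]
finger_gap: 0.344
```

Call:
servo_tool(
  series=[
    {"tx":0,"ty":0,"tz":0.002,"yaw":0},
    {"tx":0,"ty":0,"tz":0.004,"yaw":0},
    {"tx":0,"ty":0,"tz":0.006,"yaw":0},
    {"tx":0,"ty":0,"tz":0.008,"yaw":0},
    {"tx":0,"ty":0,"tz":0.01,"yaw":0},
  ],
)

```text
time: 10.5
tcp_pos: [0.5119, -0.1675, 0.2303]
tool_rot: [[0.425, 0.905, -0.0], [0.905, -0.425, 0.0], [-0.0, -0.0, -1.0]]
force: [-0.5, -0.7, -4.4]
finger_gap: 0.344
```

```bash
python3 - <<'E'
from h import *
o=observe(); print(o["tcp_pos"],o["tool_rot"][:,1],o["force"],o["moment"],o["finger_gap"])
s=snapshot("side");crop(s,(267,215),70,"pics/g6.png")
E
```

```text
[ 0.51191058 -0.16753633  0.23029213] [ 9.05186042e-01 -4.25015324e-01 -4.51732006e-04] [-0.49544634 -0.70034463 -4.39600043] [-0.00512682  0.06272005  0.01885065] 0.34369574943233755
```

View pics/g6.png

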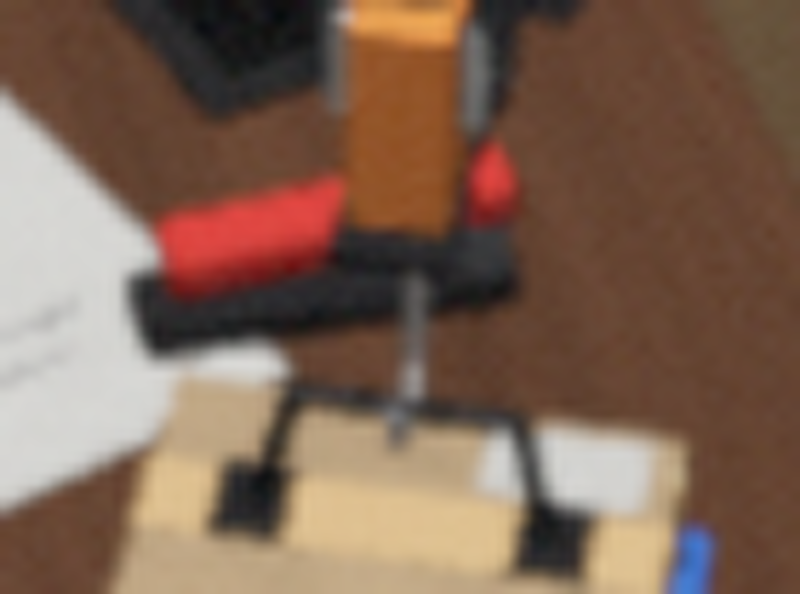

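The hook is seated under the bar at (398,415), near the bar's middle (405), and the pull is building. Continuing slowly.

Call:
servo_tool(
  series=[
    {"tx":0,"ty":0,"tz":0.001,"yaw":0},
    {"tx":0,"ty":0,"tz":0.0025,"yaw":0},
    {"tx":0,"ty":0,"tz":0.004,"yaw":0},
    {"tx":0,"ty":0,"tz":0.0055,"yaw":0},
    {"tx":0,"ty":0,"tz":0.007,"yaw":0},
  ],
)

```text
time: 11.05
tcp_pos: [0.512, -0.1675, 0.2374]
tool_rot: [[0.425, 0.905, -0.0], [0.905, -0.425, 0.0], [0.0, -0.0, -1.0]]
force: [0.8, -0.1, -4.6]
finger_gap: 0.34
```

Call:
servo_tool(
  series=[
    {"tx":0,"ty":0,"tz":0.0015,"yaw":0},
    {"tx":0,"ty":0,"tz":0.003,"yaw":0},
    {"tx":0,"ty":0,"tz":0.0045,"yaw":0},
    {"tx":0,"ty":0,"tz":0.006,"yaw":0},
    {"tx":0,"ty":0,"tz":0.0075,"yaw":0},
  ],
)

```text
time: 11.55
tcp_pos: [0.512, -0.1676, 0.2448]
tool_rot: [[0.425, 0.905, -0.0], [0.905, -0.425, 0.0], [0.0, -0.0, -1.0]]
force: [-0.6, 0.3, -4.3]
finger_gap: 0.344
```

Call:
servo_tool(
  series=[
    {"tx":0,"ty":0,"tz":0.0015,"yaw":0},
    {"tx":0,"ty":0,"tz":0.003,"yaw":0},
    {"tx":0,"ty":0,"tz":0.0045,"yaw":0},
    {"tx":0,"ty":0,"tz":0.006,"yaw":0},
    {"tx":0,"ty":0,"tz":0.0075,"yaw":0},
  ],
)

```text
time: 12.05
tcp_pos: [0.512, -0.1675, 0.2523]
tool_rot: [[0.425, 0.905, -0.0], [0.905, -0.425, 0.0], [-0.0, -0.0, -1.0]]
force: [-0.5, 1.0, -6.1]
finger_gap: 0.34
```

```bash
cat > m.py <<'E'
from h import *
import sys
def meas(side0=None):
    s0=pickle.load(open("side0.pkl","rb"))
    o=observe(); print(o["time"],o["tcp_pos"].round(4),o["force"].round(2),o["moment"].round(3))
    s=snapshot("side")
    for n,x in(("before",s0),("now",s)):
        Q=cloud(x)
        a=np.radians(-25.1);ex=np.r_[np.cos(a),np.sin(a),0];ey=np.r_[-ex[1],ex[0],0]
        R=Q-np.array([.5122,-.1675,0]); U=R@ex;V=R@ey;Z=Q[...,2]
        m=(abs(U)<.07)&(V<-.015)&(V>-.045)&(Z>.045)&(Z<.13)
        A=np.stack([U[m],V[m],np.ones(m.sum())],1); b=Z[m]
        for _ in range(4):
            f=np.linalg.lstsq(A,b,rcond=None)[0]; k=abs(A@f-b)<.006; A,b=A[k],b[k]
        print(n,len(b),"lid z",(f@[0,0,1]).round(4),"slopes",f[:2].round(3))
    return s
E
python3 -c "
from m import *
s=meas();crop(s,(267,215),80,'pics/g7.png')"
```

```text
12.05 [ 0.512  -0.1675  0.2523] [-0.47  0.98 -6.09] [ 0.129  0.084 -0.015]
before 259 lid z 0.0663 slopes [0.004 0.041]
now 244 lid z 0.0657 slopes [-0.003  0.022]
```

Call:
servo_tool(
  series=[
    {"tx":0,"ty":0,"tz":0.001,"yaw":0},
    {"tx":0,"ty":0,"tz":0.0025,"yaw":0},
    {"tx":0,"ty":0,"tz":0.004,"yaw":0},
    {"tx":0,"ty":0,"tz":0.0055,"yaw":0},
    {"tx":0,"ty":0,"tz":0.007,"yaw":0},
  ],
)

```text
time: 12.6
tcp_pos: [0.512, -0.1676, 0.2593]
tool_rot: [[0.425, 0.905, -0.0], [0.905, -0.425, 0.0], [-0.0, -0.0, -1.0]]
force: [-0.6, 0.9, -6.1]
finger_gap: 0.342
```

```bash
python3 -c "
from m import *
s=meas();crop(s,(267,215),80,'pics/g7.png')"
```

```text
12.6 [ 0.512  -0.1676  0.2593] [-0.59  0.9  -6.06] [ 0.214  0.239 -0.036]
before 259 lid z 0.0663 slopes [0.004 0.041]
now 253 lid z 0.0658 slopes [-0.006  0.015]
```

Call:
servo_tool(
  series=[
    {"tx":0,"ty":0,"tz":0.001,"yaw":0},
    {"tx":0,"ty":0,"tz":0.0025,"yaw":0},
    {"tx":0,"ty":0,"tz":0.004,"yaw":0},
    {"tx":0,"ty":0,"tz":0.0055,"yaw":0},
    {"tx":0,"ty":0,"tz":0.007,"yaw":0},
  ],
)

```text
time: 13.15
tcp_pos: [0.5121, -0.1676, 0.2664]
tool_rot: [[0.425, 0.905, -0.0], [0.905, -0.425, -0.0], [-0.0, -0.0, -1.0]]
force: [-0.4, -0.3, -7.9]
finger_gap: 0.342
```

```bash
python3 -c "
from m import *
s=meas();crop(s,(267,215),80,'pics/g8.png')"
```

```text
13.15 [ 0.5121 -0.1676  0.2664] [-0.42 -0.3  -7.91] [0.063 0.188 0.045]
before 259 lid z 0.0663 slopes [0.004 0.041]
now 245 lid z 0.0655 slopes [-0.002  0.017]
```

View pics/g8.png

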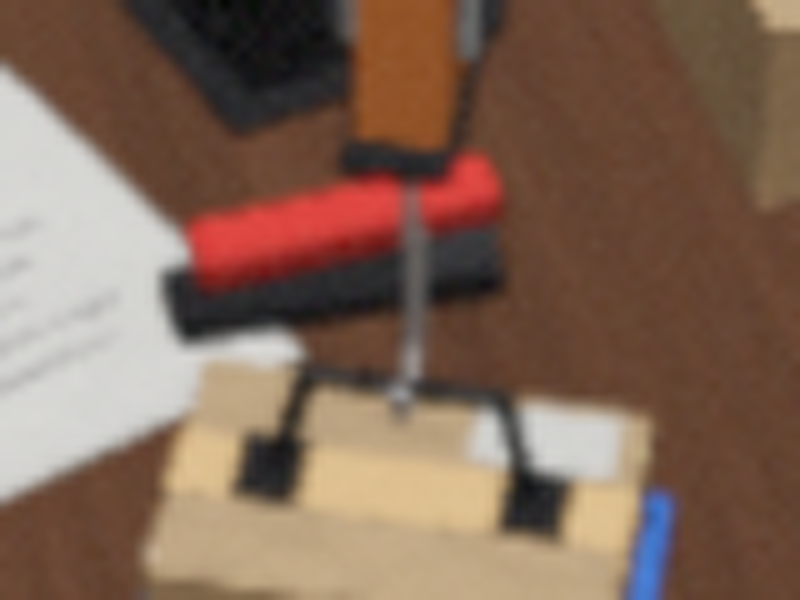

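The parcel is still in its tray at about 50 mm of stretch, with the hook holding at (400,395). Continuing.

Call:
servo_tool(
  series=[
    {"tx":0,"ty":0,"tz":0.001,"yaw":0},
    {"tx":0,"ty":0,"tz":0.002,"yaw":0},
    {"tx":0,"ty":0,"tz":0.0035,"yaw":0},
    {"tx":0,"ty":0,"tz":0.005,"yaw":0},
    {"tx":0,"ty":0,"tz":0.006,"yaw":0},
  ],
)

```text
time: 13.7
tcp_pos: [0.512, -0.1676, 0.2724]
tool_rot: [[0.425, 0.905, -0.0], [0.905, -0.425, -0.0], [-0.0, -0.0, -1.0]]
force: [-0.4, 1.0, -8.6]
finger_gap: 0.348
```

```bash
python3 -c "
from m import *
s=meas()"
```

```text
13.7 [ 0.512  -0.1676  0.2724] [-0.37  1.03 -8.55] [-0.003  0.064  0.016]
before 259 lid z 0.0663 slopes [0.004 0.041]
now 234 lid z 0.0656 slopes [-0.008  0.026]
```

Call:
servo_tool(
  series=[
    {"tx":0,"ty":0,"tz":0.001,"yaw":0},
    {"tx":0,"ty":0,"tz":0.002,"yaw":0},
    {"tx":0,"ty":0,"tz":0.0035,"yaw":0},
    {"tx":0,"ty":0,"tz":0.005,"yaw":0},
    {"tx":0,"ty":0,"tz":0.006,"yaw":0},
  ],
)

```text
time: 14.25
tcp_pos: [0.5121, -0.1676, 0.2785]
tool_rot: [[0.425, 0.905, 0.0], [0.905, -0.425, -0.0], [0.0, 0.0, -1.0]]
force: [0.2, -0.3, -8.0]
finger_gap: 0.342
```

```bash
python3 -c "
from m import *
s=meas()"
```

```text
14.25 [ 0.5121 -0.1676  0.2785] [ 0.17 -0.27 -8.03] [-0.062 -0.04   0.043]
before 259 lid z 0.0663 slopes [0.004 0.041]
now 241 lid z 0.0693 slopes [0.001 0.047]
```

Call:
servo_tool(
  series=[
    {"tx":0,"ty":0,"tz":0.001,"yaw":0},
    {"tx":0,"ty":0,"tz":0.002,"yaw":0},
    {"tx":0,"ty":0,"tz":0.0035,"yaw":0},
    {"tx":0,"ty":0,"tz":0.005,"yaw":0},
    {"tx":0,"ty":0,"tz":0.006,"yaw":0},
  ],
)

```text
time: 14.8
tcp_pos: [0.5121, -0.1676, 0.2845]
tool_rot: [[0.425, 0.905, 0.0], [0.905, -0.425, -0.0], [0.0, 0.0, -1.0]]
force: [0.2, 0.0, -7.9]
finger_gap: 0.342
```

```bash
python3 -c "
from m import *
s=meas();crop(s,(267,215),80,'pics/g9.png')"
```

```text
14.8 [ 0.5121 -0.1676  0.2845] [ 0.24  0.02 -7.91] [-0.052  0.008 -0.016]
before 259 lid z 0.0663 slopes [0.004 0.041]
now 260 lid z 0.0754 slopes [0.001 0.024]
```

It lifted off at about 59 mm of stretch (≈6.2 N) and is now up about 9.5 mm. About 19 mm more, slowly, easing to a stop.

Call:
servo_tool(
  series=[
    {"tx":0,"ty":0,"tz":0.001,"yaw":0},
    {"tx":0,"ty":0,"tz":0.002,"yaw":0},
    {"tx":0,"ty":0,"tz":0.0032,"yaw":0},
    {"tx":0,"ty":0,"tz":0.0044,"yaw":0},
    {"tx":0,"ty":0,"tz":0.0056,"yaw":0},
  ],
)

```text
time: 15.35
tcp_pos: [0.5121, -0.1676, 0.29]
tool_rot: [[0.425, 0.905, 0.0], [0.905, -0.425, -0.0], [0.0, 0.0, -1.0]]
force: [0.6, -0.4, -8.9]
finger_gap: 0.348
```

Call:
servo_tool(
  series=[
    {"tx":0,"ty":0,"tz":0.0012,"yaw":0},
    {"tx":0,"ty":0,"tz":0.0024,"yaw":0},
    {"tx":0,"ty":0,"tz":0.0036,"yaw":0},
    {"tx":0,"ty":0,"tz":0.0048,"yaw":0},
    {"tx":0,"ty":0,"tz":0.006,"yaw":0},
  ],
)

```text
time: 15.85
tcp_pos: [0.5121, -0.1676, 0.296]
tool_rot: [[0.425, 0.905, -0.0], [0.905, -0.425, 0.0], [-0.0, -0.0, -1.0]]
force: [-0.3, 0.1, -7.9]
finger_gap: 0.342
```

Call:
servo_tool(
  series=[
    {"tx":0,"ty":0,"tz":0.001,"yaw":0},
    {"tx":0,"ty":0,"tz":0.0019,"yaw":0},
    {"tx":0,"ty":0,"tz":0.0026,"yaw":0},
    {"tx":0,"ty":0,"tz":0.0032,"yaw":0},
    {"tx":0,"ty":0,"tz":0.0036,"yaw":0},
  ],
)

```text
time: 16.35
tcp_pos: [0.5121, -0.1676, 0.2995]
tool_rot: [[0.425, 0.905, 0.0], [0.905, -0.425, -0.0], [-0.0, 0.0, -1.0]]
force: [0.1, 0.2, -8.8]
finger_gap: 0.343
```

```bash
python3 -c "
from m import *
s=meas();crop(s,(267,215),90,'pics/g10.png')"
```

```text
16.35 [ 0.5121 -0.1676  0.2995] [ 0.09  0.18 -8.81] [ 0.012 -0.011 -0.023]
before 259 lid z 0.0663 slopes [0.004 0.041]
now 267 lid z 0.0893 slopes [-0.004  0.007]
```

View pics/g10.png

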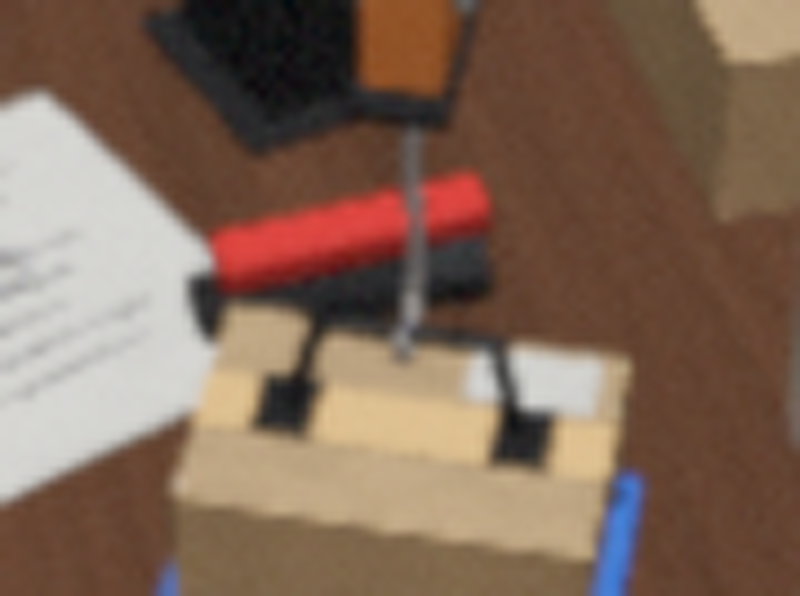

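The parcel is clear of the floor and level. The hook is at (402,345), and the lid is about 23.5 mm above its start (underside ≈27.5 mm). 5 mm more to mid-range.

Call:
servo_tool(
  series=[
    {"tx":0,"ty":0,"tz":0.0006,"yaw":0},
    {"tx":0,"ty":0,"tz":0.0016,"yaw":0},
    {"tx":0,"ty":0,"tz":0.0028,"yaw":0},
    {"tx":0,"ty":0,"tz":0.004,"yaw":0},
    {"tx":0,"ty":0,"tz":0.0048,"yaw":0},
  ],
)

```text
time: 16.9
tcp_pos: [0.5121, -0.1676, 0.3045]
tool_rot: [[0.425, 0.905, 0.0], [0.905, -0.425, -0.0], [0.0, 0.0, -1.0]]
force: [0.3, 0.4, -8.0]
finger_gap: 0.345
```

Call:
servo_tool(
  series=[
    {"tx":0,"ty":0,"tz":0.0003,"yaw":0},
    {"tx":0,"ty":0,"tz":0.0003,"yaw":0},
    {"tx":0,"ty":0,"tz":0.0003,"yaw":0},
    {"tx":0,"ty":0,"tz":0.0003,"yaw":0},
    {"tx":0,"ty":0,"tz":0.0003,"yaw":0},
  ],
)

```text
time: 17.4
tcp_pos: [0.512, -0.1676, 0.3046]
tool_rot: [[0.425, 0.905, -0.0], [0.905, -0.425, -0.0], [-0.0, -0.0, -1.0]]
force: [0.2, -0.5, -8.9]
finger_gap: 0.341
```

```bash
python3 -c "
from m import *
s=meas();crop(s,(267,235),90,'pics/g11.png')"
```

```text
17.4 [ 0.512  -0.1676  0.3046] [ 0.24 -0.5  -8.88] [ 0.002  0.006 -0.022]
before 259 lid z 0.0663 slopes [0.004 0.041]
now 250 lid z 0.0945 slopes [-0.003  0.016]
```

View pics/g11.png

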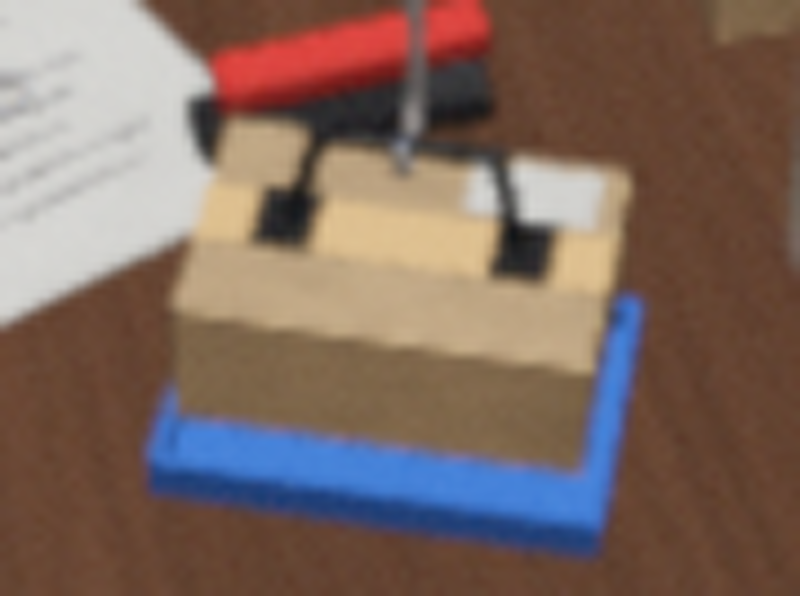

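The parcel hangs level above the tray, with its bottom edge from (180,410) to (590,465). The lid is up about 28.5 mm, so the underside is about 14-15 mm above the rim. Holding.

Call:
servo_tool(
  series=[
    {"tx":0,"ty":0,"tz":0,"yaw":0},
    {"tx":0,"ty":0,"tz":0,"yaw":0},
    {"tx":0,"ty":0,"tz":0,"yaw":0},
    {"tx":0,"ty":0,"tz":0,"yaw":0},
    {"tx":0,"ty":0,"tz":0,"yaw":0},
  ],
)

```text
time: 17.95
tcp_pos: [0.5121, -0.1676, 0.3046]
tool_rot: [[0.425, 0.905, -0.0], [0.905, -0.425, -0.0], [-0.0, 0.0, -1.0]]
force: [-0.2, -0.3, -8.0]
finger_gap: 0.345
```

```bash
python3 -c "
from m import *
s=meas()"
```

```text
17.95 [ 0.5121 -0.1676  0.3046] [-0.22 -0.29 -8.04] [-0.034  0.043 -0.019]
before 259 lid z 0.0663 slopes [0.004 0.041]
now 251 lid z 0.0947 slopes [-0.     0.017]
```

Call:
servo_tool(
  series=[
    {"tx":0,"ty":0,"tz":0,"yaw":0},
    {"tx":0,"ty":0,"tz":0,"yaw":0},
    {"tx":0,"ty":0,"tz":0,"yaw":0},
    {"tx":0,"ty":0,"tz":0,"yaw":0},
    {"tx":0,"ty":0,"tz":0,"yaw":0},
  ],
)

```text
time: 18.5
tcp_pos: [0.512, -0.1676, 0.3046]
tool_rot: [[0.425, 0.905, -0.0], [0.905, -0.425, -0.0], [-0.0, 0.0, -1.0]]
force: [-0.3, 0.3, -7.9]
finger_gap: 0.342
```

Call:
servo_tool(
  series=[
    {"tx":0,"ty":0,"tz":0,"yaw":0},
    {"tx":0,"ty":0,"tz":0,"yaw":0},
    {"tx":0,"ty":0,"tz":0,"yaw":0},
    {"tx":0,"ty":0,"tz":0,"yaw":0},
    {"tx":0,"ty":0,"tz":0,"yaw":0},
  ],
)

```text
time: 19.0
tcp_pos: [0.5121, -0.1676, 0.3046]
tool_rot: [[0.425, 0.905, 0.0], [0.905, -0.425, 0.0], [0.0, -0.0, -1.0]]
force: [0.7, 0.1, -8.1]
finger_gap: 0.344
```

```bash
python3 - <<'E'
from m import *
s=meas()
# lateral/yaw check of the hanging parcel vs. start, side camera
s0=pickle.load(open("side0.pkl","rb"))
a=np.radians(-25.1);ex=np.r_[np.cos(a),np.sin(a),0];ey=np.r_[-ex[1],ex[0],0]
for x,z0 in((s0,.0655),(s,.094)):
    Q=cloud(x);R=Q-np.array([.5122,-.1675,0]); U=R@ex;V=R@ey;Z=Q[...,2]
    m=(abs(U)<.1)&(abs(V)<.08)&(abs(Z-z0)<.004)
    print(cv2.minAreaRect(np.stack([U[m],V[m]],1).astype(np.float32)*1000))
    m=(abs(U)<.08)&(abs(V)<.02)&(Z>z0+.043)&(Z<z0+.056)&(abs(U)>.012)
    print("bar dir",np.polyfit(U[m],V[m],1).round(4), "z",np.polyfit(U[m],Z[m],1).round(4))
E
```

```text
19.0 [ 0.5121 -0.1676  0.3046] [ 0.69  0.1  -8.07] [0.015 0.033 0.017]
before 259 lid z 0.0663 slopes [0.004 0.041]
now 258 lid z 0.0948 slopes [-0.001  0.024]
((3.0465850830078125, 0.21379852294921875), (160.00721740722656, 118.11793518066406), 0.08570412546396255)
bar dir [0.0081 0.0013] z [0.0138 0.1142]
((2.8524093627929688, 1.7028579711914062), (116.75202941894531, 161.28414916992188), 89.79083251953125)
bar dir [0.0066 0.0004] z [0.0043 0.1444]
```

It is hanging steady, straight and centred. Lowering gently.

Call:
servo_tool(
  series=[
    {"tx":0,"ty":0,"tz":-0.0005,"yaw":0},
    {"tx":0,"ty":0,"tz":-0.0015,"yaw":0},
    {"tx":0,"ty":0,"tz":-0.003,"yaw":0},
    {"tx":0,"ty":0,"tz":-0.0045,"yaw":0},
    {"tx":0,"ty":0,"tz":-0.006,"yaw":0},
  ],
)

```text
time: 19.55
tcp_pos: [0.512, -0.1676, 0.2984]
tool_rot: [[0.425, 0.905, -0.0], [0.905, -0.425, 0.0], [-0.0, -0.0, -1.0]]
force: [-0.2, -0.6, -8.1]
finger_gap: 0.345
```

Call:
servo_tool(
  series=[
    {"tx":0,"ty":0,"tz":-0.0015,"yaw":0},
    {"tx":0,"ty":0,"tz":-0.003,"yaw":0},
    {"tx":0,"ty":0,"tz":-0.0045,"yaw":0},
    {"tx":0,"ty":0,"tz":-0.006,"yaw":0},
    {"tx":0,"ty":0,"tz":-0.0075,"yaw":0},
  ],
)

```text
time: 20.05
tcp_pos: [0.5121, -0.1676, 0.291]
tool_rot: [[0.425, 0.905, -0.0], [0.905, -0.425, -0.0], [-0.0, -0.0, -1.0]]
force: [0.7, -0.7, -7.7]
finger_gap: 0.344
```

Call:
servo_tool(
  series=[
    {"tx":0,"ty":0,"tz":-0.0015,"yaw":0},
    {"tx":0,"ty":0,"tz":-0.003,"yaw":0},
    {"tx":0,"ty":0,"tz":-0.0045,"yaw":0},
    {"tx":0,"ty":0,"tz":-0.006,"yaw":0},
    {"tx":0,"ty":0,"tz":-0.0072,"yaw":0},
  ],
)

```text
time: 20.55
tcp_pos: [0.512, -0.1676, 0.2837]
tool_rot: [[0.425, 0.905, -0.0], [0.905, -0.425, 0.0], [-0.0, -0.0, -1.0]]
force: [-0.1, 0.2, -7.6]
finger_gap: 0.341
```

Call:
servo_tool(
  series=[
    {"tx":0,"ty":0,"tz":-0.001,"yaw":0},
    {"tx":0,"ty":0,"tz":-0.002,"yaw":0},
    {"tx":0,"ty":0,"tz":-0.003,"yaw":0},
    {"tx":0,"ty":0,"tz":-0.004,"yaw":0},
    {"tx":0,"ty":0,"tz":-0.005,"yaw":0},
  ],
)

```text
time: 21.05
tcp_pos: [0.5121, -0.1676, 0.2788]
tool_rot: [[0.425, 0.905, 0.0], [0.905, -0.425, -0.0], [-0.0, 0.0, -1.0]]
force: [0.2, 0.3, -8.1]
finger_gap: 0.344
```

Call:
servo_tool(
  series=[
    {"tx":0,"ty":0,"tz":-0.001,"yaw":0},
    {"tx":0,"ty":0,"tz":-0.002,"yaw":0},
    {"tx":0,"ty":0,"tz":-0.003,"yaw":0},
    {"tx":0,"ty":0,"tz":-0.004,"yaw":0},
    {"tx":0,"ty":0,"tz":-0.005,"yaw":0},
  ],
)

```text
time: 21.55
tcp_pos: [0.512, -0.1676, 0.2738]
tool_rot: [[0.425, 0.905, 0.0], [0.905, -0.425, 0.0], [0.0, 0.0, -1.0]]
force: [-1.1, 0.7, -7.8]
finger_gap: 0.344
```

```bash
python3 -c "
from m import *
s=meas();crop(s,(267,235),90,'pics/g12.png')"
```

```text
21.55 [ 0.512  -0.1676  0.2738] [-1.06  0.74 -7.81] [ 0.001  0.029 -0.005]
before 259 lid z 0.0663 slopes [0.004 0.041]
now 246 lid z 0.0665 slopes [-0.009  0.042]
```

View pics/g12.png

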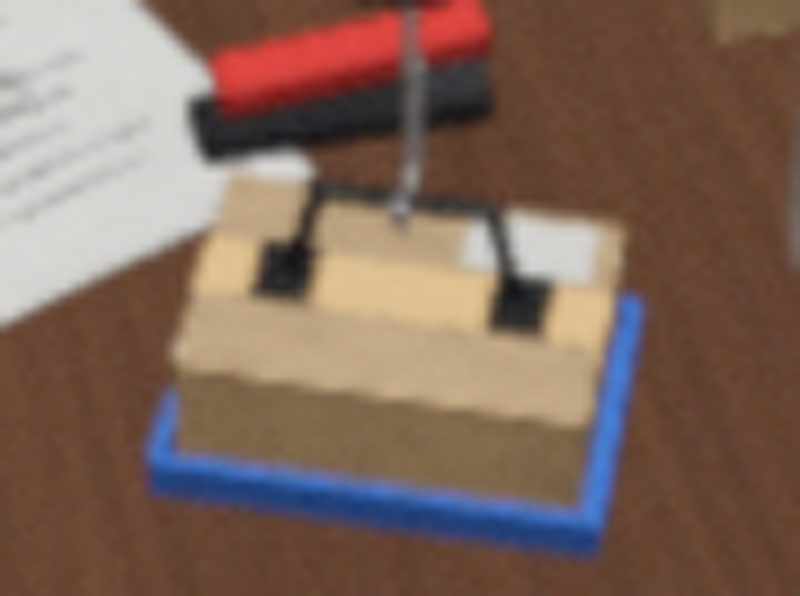

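The parcel is back inside the tray walls, with the lid at its starting height. Unloading the spring.

Call:
servo_tool(
  series=[
    {"tx":0,"ty":0,"tz":-0.001,"yaw":0},
    {"tx":0,"ty":0,"tz":-0.002,"yaw":0},
    {"tx":0,"ty":0,"tz":-0.0035,"yaw":0},
    {"tx":0,"ty":0,"tz":-0.005,"yaw":0},
    {"tx":0,"ty":0,"tz":-0.007,"yaw":0},
  ],
)

```text
time: 22.1
tcp_pos: [0.5121, -0.1675, 0.2669]
tool_rot: [[0.425, 0.905, 0.0], [0.905, -0.425, 0.0], [0.0, 0.0, -1.0]]
force: [0.9, 0.0, -7.0]
finger_gap: 0.344
```

Call:
servo_tool(
  series=[
    {"tx":0,"ty":0,"tz":-0.0025,"yaw":0},
    {"tx":0,"ty":0,"tz":-0.005,"yaw":0},
    {"tx":0,"ty":0,"tz":-0.0075,"yaw":0},
    {"tx":0,"ty":0,"tz":-0.01,"yaw":0},
    {"tx":0,"ty":0,"tz":-0.0125,"yaw":0},
  ],
)

```text
time: 22.6
tcp_pos: [0.5122, -0.1675, 0.2543]
tool_rot: [[0.425, 0.905, 0.001], [0.905, -0.425, 0.0], [0.0, 0.0, -1.0]]
force: [1.1, 0.7, -6.5]
finger_gap: 0.342
```

Call:
servo_tool(
  series=[
    {"tx":0,"ty":0,"tz":-0.0025,"yaw":0},
    {"tx":0,"ty":0,"tz":-0.005,"yaw":0},
    {"tx":0,"ty":0,"tz":-0.0075,"yaw":0},
    {"tx":0,"ty":0,"tz":-0.01,"yaw":0},
    {"tx":0,"ty":0,"tz":-0.0125,"yaw":0},
  ],
)

```text
time: 23.1
tcp_pos: [0.5122, -0.1675, 0.2419]
tool_rot: [[0.425, 0.905, 0.001], [0.905, -0.425, 0.0], [0.0, 0.0, -1.0]]
force: [0.9, 0.8, -5.3]
finger_gap: 0.345
```

Call:
servo_tool(
  series=[
    {"tx":0,"ty":0,"tz":-0.0025,"yaw":0},
    {"tx":0,"ty":0,"tz":-0.005,"yaw":0},
    {"tx":0,"ty":0,"tz":-0.0075,"yaw":0},
    {"tx":0,"ty":0,"tz":-0.01,"yaw":0},
    {"tx":0,"ty":0,"tz":-0.0125,"yaw":0},
  ],
)

```text
time: 23.6
tcp_pos: [0.5121, -0.1677, 0.2293]
tool_rot: [[0.425, 0.905, 0.0], [0.905, -0.425, -0.0], [-0.0, 0.0, -1.0]]
force: [1.1, 0.9, -3.2]
finger_gap: 0.34
```

Call:
servo_tool(
  series=[
    {"tx":0,"ty":0,"tz":-0.0025,"yaw":0},
    {"tx":0,"ty":0,"tz":-0.005,"yaw":0},
    {"tx":0,"ty":0,"tz":-0.0075,"yaw":0},
    {"tx":0,"ty":0,"tz":-0.01,"yaw":0},
    {"tx":0,"ty":0,"tz":-0.0125,"yaw":0},
  ],
)

```text
time: 24.1
tcp_pos: [0.5119, -0.1678, 0.2168]
tool_rot: [[0.425, 0.905, -0.0], [0.905, -0.425, -0.001], [-0.001, 0.0, -1.0]]
force: [-1.2, 0.5, -2.3]
finger_gap: 0.341
```

```bash
python3 -c "
from m import *
s=meas();crop(s,(267,225),80,'pics/g13.png')"
```

```text
24.1 [ 0.5119 -0.1678  0.2168] [-1.15  0.49 -2.26] [ 0.066  0.015 -0.029]
before 259 lid z 0.0663 slopes [0.004 0.041]
now 235 lid z 0.0675 slopes [0.003 0.068]
```

View pics/g13.png

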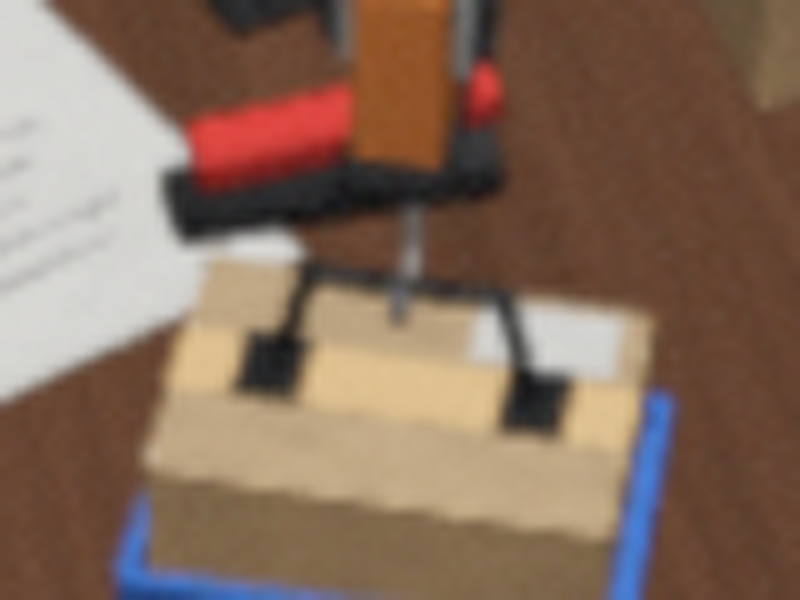

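The spring is nearly slack and the parcel is in the tray. Going down clear of the bar, then backing out.

Call:
servo_tool(
  series=[
    {"tx":0,"ty":0,"tz":-0.005,"yaw":0},
    {"tx":0,"ty":0,"tz":-0.013,"yaw":0},
    {"tx":0,"ty":0,"tz":-0.022,"yaw":0},
    {"tx":0,"ty":0,"tz":-0.029,"yaw":0},
    {"tx":0,"ty":0,"tz":-0.032,"yaw":0},
  ],
)

```text
time: 24.65
tcp_pos: [0.5115, -0.1674, 0.1836]
tool_rot: [[0.425, 0.905, -0.002], [0.905, -0.425, 0.0], [-0.0, -0.002, -1.0]]
force: [-0.1, -0.9, -2.0]
finger_gap: 0.343
```

Call:
servo_tool(
  series=[
    {"tx":0,"ty":0,"tz":0,"yaw":0},
    {"tx":0,"ty":0,"tz":0,"yaw":0},
  ],
)

```text
time: 24.85
tcp_pos: [0.5121, -0.1676, 0.185]
tool_rot: [[0.425, 0.905, 0.0], [0.905, -0.425, -0.0], [-0.0, 0.0, -1.0]]
force: [0.2, -1.3, -1.7]
finger_gap: 0.344
```

```bash
python3 -c "
from m import *
s=meas();crop(s,(267,225),80,'pics/g14.png')"
```

```text
24.85 [ 0.5121 -0.1676  0.185 ] [ 0.23 -1.31 -1.67] [ 0.011 -0.017 -0.02 ]
before 259 lid z 0.0663 slopes [0.004 0.041]
now 251 lid z 0.066 slopes [-0.011  0.031]
```

View pics/g14.png

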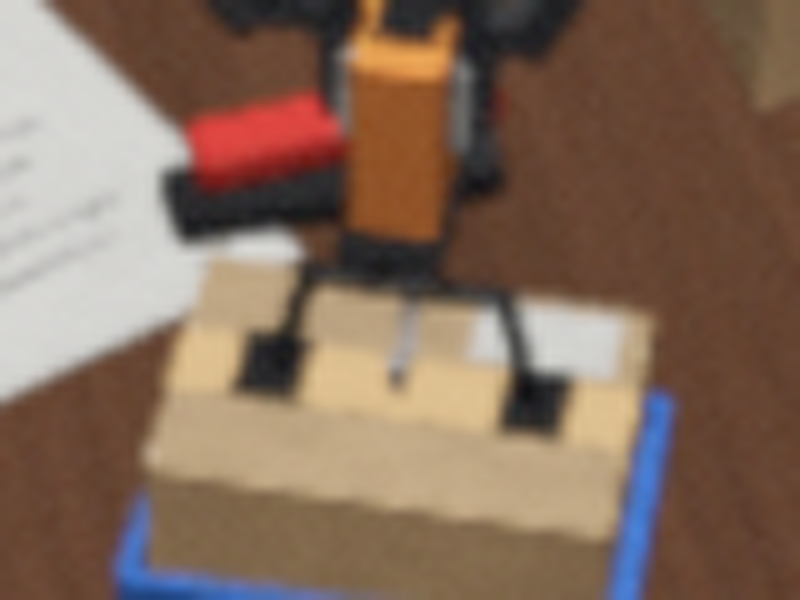

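The hook tip is below the bar at (398,375), as it was at entry. Backing out.

Call:
servo_tool(
  series=[
    {"tx":0.002,"ty":0.0043,"tz":0,"yaw":0},
    {"tx":0.005,"ty":0.0107,"tz":0,"yaw":0},
    {"tx":0.008,"ty":0.0171,"tz":0,"yaw":0},
    {"tx":0.011,"ty":0.0235,"tz":0,"yaw":0},
    {"tx":0.014,"ty":0.0299,"tz":0,"yaw":0},
  ],
)

```text
time: 25.4
tcp_pos: [0.5264, -0.1369, 0.1849]
tool_rot: [[0.425, 0.905, 0.0], [0.905, -0.425, 0.0], [0.0, 0.0, -1.0]]
force: [-0.5, -0.8, -1.9]
finger_gap: 0.344
```

Call:
servo_tool(
  series=[
    {"tx":0.003,"ty":0.0064,"tz":0,"yaw":0},
    {"tx":0.006,"ty":0.0128,"tz":0,"yaw":0},
    {"tx":0.0075,"ty":0.016,"tz":0,"yaw":0},
    {"tx":0.008,"ty":0.0171,"tz":0,"yaw":0},
  ],
)

```text
time: 25.8
tcp_pos: [0.5342, -0.1201, 0.1848]
tool_rot: [[0.424, 0.905, -0.0], [0.905, -0.424, -0.0], [-0.0, -0.0, -1.0]]
force: [-0.3, -0.1, -2.1]
finger_gap: 0.34
```

Call:
servo_tool(
  series=[
    {"tx":0,"ty":0,"tz":0.01,"yaw":0},
    {"tx":0,"ty":0,"tz":0.028,"yaw":0},
    {"tx":0,"ty":0,"tz":0.048,"yaw":0},
    {"tx":0,"ty":0,"tz":0.064,"yaw":0},
    {"tx":0,"ty":0,"tz":0.072,"yaw":0},
  ],
)

```text
time: 26.3
tcp_pos: [0.5345, -0.121, 0.2593]
tool_rot: [[0.425, 0.905, 0.003], [0.905, -0.425, -0.001], [0.0, 0.003, -1.0]]
force: [0.6, -0.8, -2.2]
finger_gap: 0.346
```

```bash
python3 -c "
from m import *
s=meas();crop(s,(267,215),100,'pics/g15.png'); print(observe()['tool_rot'][:,1])"
```

```text
26.3 [ 0.5345 -0.121   0.2593] [ 0.59 -0.83 -2.24] [-0.042  0.016 -0.01 ]
before 259 lid z 0.0663 slopes [0.004 0.041]
now 246 lid z 0.0651 slopes [-0.002  0.   ]
[ 0.90499088 -0.42541578  0.00359325]
```

View pics/g15.png

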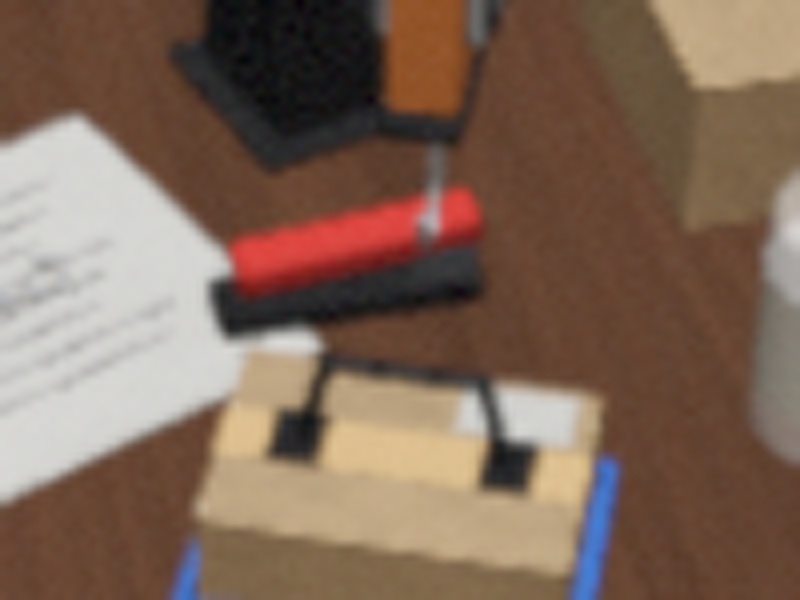

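Unhooked. The hook is free at (430,230) and the parcel is flat in the tray. Returning to the holder.

Call:
servo_tool(
  series=[
    {"tx":0.001,"ty":0.012,"tz":0,"yaw":0.03},
    {"tx":0.002,"ty":0.042,"tz":0,"yaw":0.1},
    {"tx":0.004,"ty":0.077,"tz":0,"yaw":0.19},
    {"tx":0.006,"ty":0.112,"tz":0,"yaw":0.27},
    {"tx":0.008,"ty":0.147,"tz":0,"yaw":0.355},
  ],
)

```text
time: 26.85
tcp_pos: [0.5414, 0.0283, 0.2558]
tool_rot: [[0.079, 0.997, -0.002], [0.997, -0.079, 0.0], [0.0, -0.002, -1.0]]
force: [0.3, 0.1, -1.3]
finger_gap: 0.345
```

Call:
servo_tool(
  series=[
    {"tx":0.002,"ty":0.035,"tz":0,"yaw":0.085},
    {"tx":0.004,"ty":0.07,"tz":0,"yaw":0.17},
    {"tx":0.006,"ty":0.105,"tz":0,"yaw":0.26},
    {"tx":0.008,"ty":0.13,"tz":0,"yaw":0.33},
    {"tx":0.0083,"ty":0.141,"tz":0,"yaw":0.355},
  ],
)

```text
time: 27.35
tcp_pos: [0.5496, 0.1701, 0.2554]
tool_rot: [[-0.273, 0.962, -0.002], [0.962, 0.273, -0.0], [0.001, -0.002, -1.0]]
force: [0.3, 0.6, -2.5]
finger_gap: 0.342
```

Call:
servo_tool(
  series=[
    {"tx":0,"ty":0,"tz":0,"yaw":0},
    {"tx":0,"ty":0,"tz":0,"yaw":0},
    {"tx":0,"ty":0,"tz":0,"yaw":0},
    {"tx":0,"ty":0,"tz":0,"yaw":0},
  ],
)

```text
time: 27.75
tcp_pos: [0.5504, 0.1663, 0.257]
tool_rot: [[-0.266, 0.964, 0.0], [0.964, 0.266, -0.0], [-0.0, 0.0, -1.0]]
force: [0.8, 0.1, -1.5]
finger_gap: 0.346
```

```bash
python3 - <<'E'
from h import *
o=observe(); print(o["tcp_pos"],o["tool_rot"][:,1],o["force"])
s=snapshot("side"); crop(s,(255,150),100,"pics/g16.png")
E
```

```text
[0.55036018 0.1663397  0.2570483 ] [9.63997092e-01 2.65912756e-01 1.12490408e-04] [ 0.82713245  0.1005429  -1.46968306]
```

View pics/g16.png

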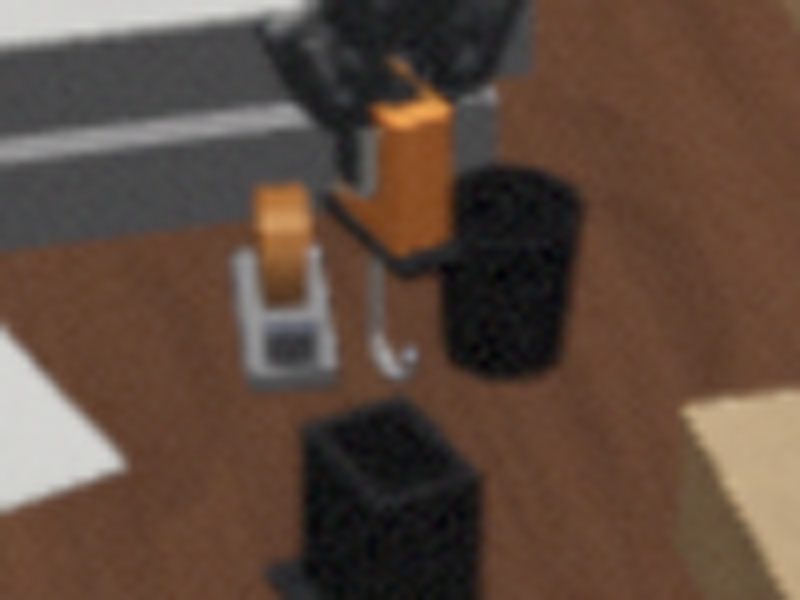

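The view matches the one just after take-out: hook at (395,360), pocket directly below, no slip in the grip. Lowering it in.

Call:
servo_tool(
  series=[
    {"tx":0,"ty":0.0006,"tz":-0.008,"yaw":0},
    {"tx":0,"ty":0.0006,"tz":-0.025,"yaw":0},
    {"tx":0,"ty":0.0006,"tz":-0.045,"yaw":0},
    {"tx":0,"ty":0.0006,"tz":-0.065,"yaw":0},
    {"tx":0,"ty":0.0006,"tz":-0.08,"yaw":0},
  ],
)

```text
time: 28.3
tcp_pos: [0.5498, 0.1675, 0.175]
tool_rot: [[-0.267, 0.964, -0.001], [0.964, 0.267, -0.0], [-0.0, -0.001, -1.0]]
force: [-0.3, 0.2, -3.0]
finger_gap: 0.341
```

Call:
servo_tool(
  series=[
    {"tx":0,"ty":0,"tz":-0.015,"yaw":0},
    {"tx":0,"ty":0,"tz":-0.028,"yaw":0},
    {"tx":0,"ty":0,"tz":-0.036,"yaw":0},
    {"tx":0,"ty":0,"tz":-0.04,"yaw":0},
    {"tx":0,"ty":0,"tz":-0.042,"yaw":0},
  ],
)

```text
time: 28.8
tcp_pos: [0.5504, 0.168, 0.1347]
tool_rot: [[-0.268, 0.964, -0.0], [0.964, 0.268, 0.0], [0.0, -0.0, -1.0]]
force: [-0.7, -0.0, -2.6]
finger_gap: 0.342
```

Call:
servo_tool(
  series=[
    {"tx":0,"ty":0,"tz":0,"yaw":0},
    {"tx":0,"ty":0,"tz":0,"yaw":0},
  ],
)

```text
time: 29.0
tcp_pos: [0.5507, 0.1682, 0.1355]
tool_rot: [[-0.268, 0.964, 0.001], [0.964, 0.268, 0.0], [0.0, 0.001, -1.0]]
force: [0.4, -0.3, -2.2]
finger_gap: 0.346
```

Call:
servo_tool(
  series=[
    {"tx":0,"ty":-0.001,"tz":-0.001,"yaw":0},
    {"tx":0,"ty":-0.001,"tz":-0.002,"yaw":0},
    {"tx":0,"ty":-0.001,"tz":-0.003,"yaw":0},
    {"tx":0,"ty":-0.001,"tz":-0.004,"yaw":0},
    {"tx":0,"ty":-0.001,"tz":-0.0045,"yaw":0},
  ],
)

```text
time: 29.5
tcp_pos: [0.5504, 0.167, 0.1306]
tool_rot: [[-0.268, 0.963, 0.0], [0.963, 0.268, 0.0], [0.0, 0.0, -1.0]]
force: [0.0, -1.0, 2.1]
finger_gap: 0.341
```

Call:
servo_tool(
  series=[
    {"tx":0,"ty":0,"tz":0,"yaw":0},
    {"tx":0,"ty":0,"tz":0,"yaw":0},
  ],
)

```text
time: 29.7
tcp_pos: [0.5504, 0.167, 0.1307]
tool_rot: [[-0.268, 0.964, 0.0], [0.964, 0.268, 0.0], [0.0, 0.0, -1.0]]
force: [-0.7, -0.9, 1.6]
finger_gap: 0.343
```

```bash
python3 - <<'E'
from h import *
o=observe(); print(o["tcp_pos"],o["force"])
s=snapshot("side"); crop(s,(255,160),80,"pics/g17.png")
E
```

```text
[0.55036891 0.1670268  0.13065695] [-0.74737078 -0.85198307  1.56803745]
```

View pics/g17.png

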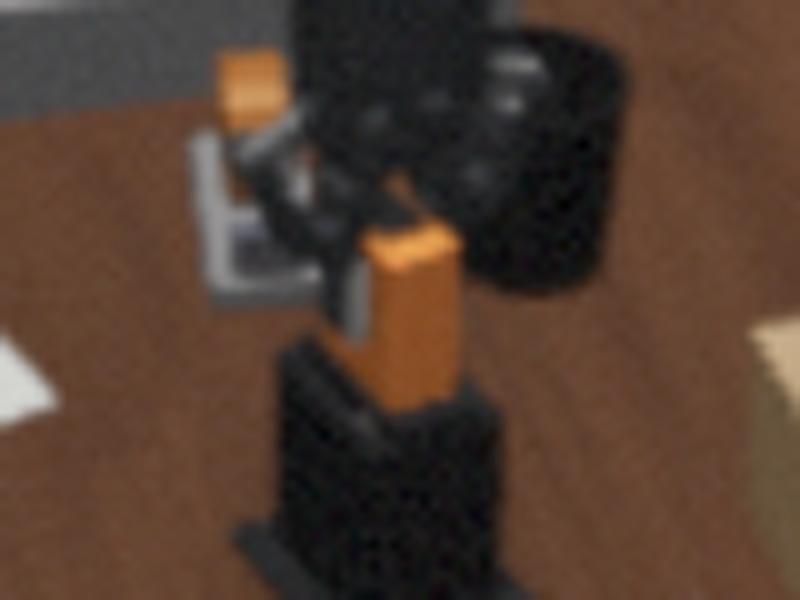

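Seated: same height as when grasped, and an upward reaction shows that the holder bears it. Releasing and rising straight up.

Call:
servo_tool(
  series=[
    {"tx":0,"ty":0,"tz":0,"yaw":0},
    {"tx":0,"ty":0,"tz":0,"yaw":0},
    {"tx":0,"ty":0,"tz":0,"yaw":0},
    {"tx":0,"ty":0,"tz":0,"yaw":0},
    {"tx":0,"ty":0,"tz":0,"yaw":0},
  ],
  fingers=1,
)

```text
time: 30.25
tcp_pos: [0.5504, 0.167, 0.1304]
tool_rot: [[-0.268, 0.963, 0.0], [0.963, 0.268, -0.0], [-0.0, 0.0, -1.0]]
force: [-0.3, -0.5, -0.4]
finger_gap: 1.0
```

Call:
servo_tool(
  series=[
    {"tx":0,"ty":0,"tz":0,"yaw":0},
    {"tx":0,"ty":0,"tz":0,"yaw":0},
    {"tx":0,"ty":0,"tz":0,"yaw":0},
  ],
)

```text
time: 30.55
tcp_pos: [0.5503, 0.167, 0.1304]
tool_rot: [[-0.268, 0.964, -0.0], [0.964, 0.268, 0.0], [0.0, -0.0, -1.0]]
force: [0.7, 0.5, -0.4]
finger_gap: 0.998
```

Call:
servo_tool(
  series=[
    {"tx":0,"ty":0,"tz":0.01,"yaw":0},
    {"tx":0,"ty":0,"tz":0.03,"yaw":0},
    {"tx":0,"ty":0,"tz":0.06,"yaw":0},
    {"tx":0,"ty":0,"tz":0.095,"yaw":0},
    {"tx":0,"ty":0,"tz":0.13,"yaw":0},
  ],
)

```text
time: 31.05
tcp_pos: [0.5501, 0.1669, 0.2624]
tool_rot: [[-0.268, 0.964, 0.0], [0.964, 0.268, 0.0], [0.0, 0.0, -1.0]]
force: [1.1, 0.3, 0.7]
finger_gap: 0.999
```

Call:
servo_tool(
  series=[
    {"tx":-0.02,"ty":-0.02,"tz":0.01,"yaw":0},
    {"tx":-0.05,"ty":-0.05,"tz":0.01,"yaw":0},
    {"tx":-0.08,"ty":-0.08,"tz":0.01,"yaw":0},
    {"tx":-0.11,"ty":-0.11,"tz":0.01,"yaw":0},
    {"tx":-0.14,"ty":-0.14,"tz":0.01,"yaw":0},
  ],
)

```text
time: 31.55
tcp_pos: [0.409, 0.0261, 0.2712]
tool_rot: [[-0.268, 0.963, 0.001], [0.963, 0.268, -0.0], [-0.0, 0.001, -1.0]]
force: [0.2, -1.0, 0.4]
finger_gap: 1.002
```

Call:
servo_tool(
  series=[
    {"tx":-0.03,"ty":-0.03,"tz":0,"yaw":0},
    {"tx":-0.06,"ty":-0.06,"tz":0,"yaw":0},
    {"tx":-0.07,"ty":-0.07,"tz":0,"yaw":0},
    {"tx":-0.07,"ty":-0.07,"tz":0,"yaw":0},
  ],
)

```text
time: 31.95
tcp_pos: [0.3391, -0.044, 0.2717]
tool_rot: [[-0.265, 0.964, 0.002], [0.964, 0.265, -0.0], [-0.001, 0.002, -1.0]]
force: [-0.8, 0.4, 0.4]
finger_gap: 1.004
```

```bash
python3 - <<'E'
from m import *
s=meas(); t=snapshot("top")
cv2.imwrite("pics/fs.png",cv2.resize(s["color"][:,:,::-1],(800,600)));cv2.imwrite("pics/ft.png",cv2.resize(t["color"][:,:,::-1],(800,600)))
def rect(Q,m,lab):
    P=Q[m]; 
    if len(P)<5: print(lab,len(P));return
    r=cv2.minAreaRect(P[:,:2].astype(np.float32)); print(lab,len(P),np.round(r[0],4),np.round(r[1],4),round(r[2],1),np.median(P[:,2]).round(4))
for lab,t0 in(("start",pickle.load(open("top0.pkl","rb"))),("end",t)):
    Q=cloud(t0);X,Y,Z=Q[...,0],Q[...,1],Q[...,2]
    near=(np.hypot(X-.55,Y-.167)<.08)
    rect(Q,near&(Z>.174)&(Z<.2),lab+" scaletop")
    near=(np.hypot(X-.512,Y+.167)<.12)
    rect(Q,near&(Z>.058)&(Z<.072),lab+" lid"); rect(Q,near&(Z>.105)&(Z<.13),lab+" bar")
E
```

```text
31.95 [ 0.3391 -0.044   0.2717] [-0.77  0.45  0.36] [-0.071  0.005 -0.002]
before 259 lid z 0.0663 slopes [0.004 0.041]
now 258 lid z 0.0668 slopes [0.003 0.049]
start scaletop 202 [0.5507 0.1674] [0.0309 0.06  ] 15.8 0.1807
start lid 1581 [ 0.5128 -0.1679] [0.11   0.1602] 64.9 0.0657
start bar 65 [ 0.5116 -0.1672] [0.0078 0.0743] 65.0 0.116
end scaletop 206 [0.5494 0.1667] [0.0304 0.0603] 15.9 0.1801
end lid 1586 [ 0.5133 -0.1673] [0.1098 0.1606] 64.7 0.0658
end bar 63 [ 0.5121 -0.1666] [0.0076 0.0746] 64.3 0.1169
```

View pics/fs.png

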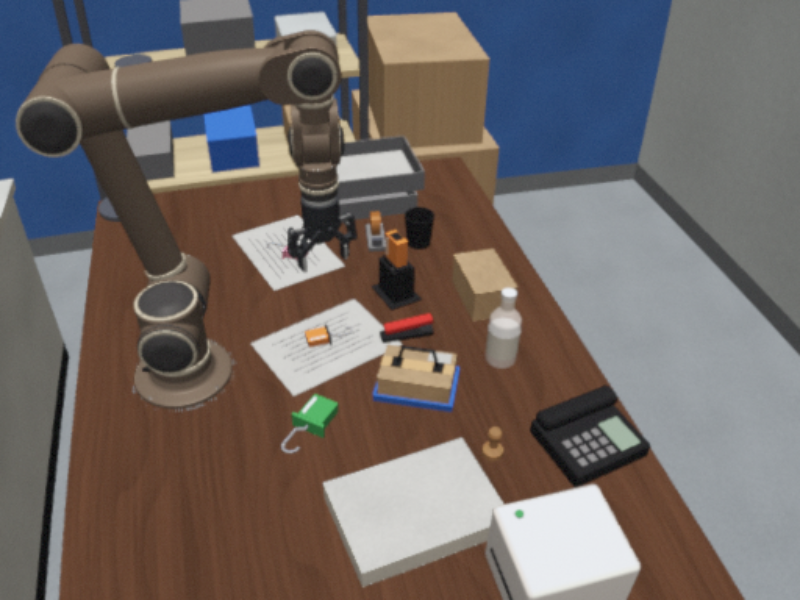

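View pics/ft.png

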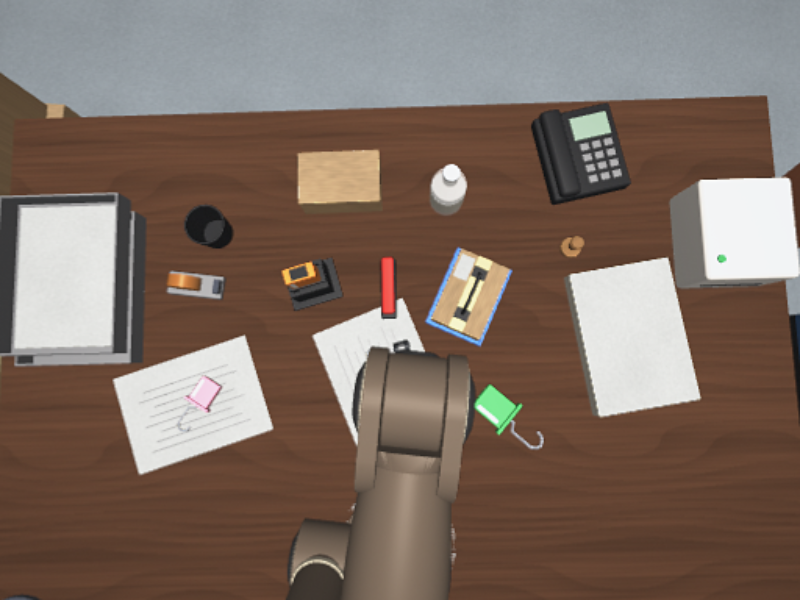

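The final pictures show the scale upright in its holder (top 300,273), the parcel flat in its tray (470,297), and everything else where it was. The arm is clear.

```bash
python3 -c "
from workcell import sign_off
print(sign_off())"
```

```text
the job is handed in; nothing more can be done
None
```

The parcel has been weighed and put back, the scale is upright in its holder, and the job was handed in at about 32 s.

- **Weighing:** I hooked the parcel's handle from the +y side and drew it up slowly. It lifted off at about 59 mm of stretch, which is roughly 6.2 N or 0.63 kg.
- **Hold:** It hung with its underside about 14–15 mm above the rim. It stayed level and still for over 1.5 s.
- **Parcel after lowering:** In the top view the lid is at its starting height, to 0.1 mm. Its position is within 1 mm and its angle within 0.2°.
- **Scale after return:** The top of the scale is at z = 0.180, within 1.5 mm of where it started and at the same angle.
- **Everything else:** The other things look unmoved in both final pictures. I compared those by eye only, and in the last top view the arm hides the small orange look-alike, which shows unmoved in the side view.

**Readings that disagreed:** the side camera sat 1–3 mm off the top camera throughout, about its stated calibration error. Its lid-tilt reading also varied between shots by up to 0.07, even with the parcel standing still, so I relied on the top view for the final check.

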